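# Zero the gauge and load the elution deck

### The job

Set up the elution deck: first turn the bezel knob on the vacuum gauge until its pointer stands at the zero line. Then lift the clear cover, stand every filter cell from the metal plate upright in a ring of its own on the deck, turned so that its outlet nozzle points straight along that ring's mark towards the gutter, and when all are set fold the cover fully down, level over them. Leave the bottles (one of them small), jar, beaker and dish where they are.

Things in the scene. Friction and masses are not known exactly. Their poses are not given: they have to be found in the camera images.
- gauge: grey vacuum gauge unit, fixed box 130 x 120 x 50 mm high with a white scale disc on top; origin at the centre of its underside, z up; the long thick zero line of the scale lies on the disc towards the box's -x side
- bezel_grip (a point): on the axis of the black bezel knob on top of the gauge, 88 mm above the bench, at the height to grip: a 54 mm disc with an upright grip bar 46 mm long, 12 mm thick, 32 mm proud of the disc, its top 95 mm above the bench. The frame turns with the knob: bar along its x; pointer (steel finger at the disc edge, white line on the bar top) at its -x end
- bezel (a joint): angle of the bezel knob, rad, counter-clockwise seen from above; 0 = pointer exactly at the zero line; turns stiffly from -2.4 to 2.4 and stays where left
- deck: white elution deck, fixed slab 225 x 350 x 16 mm with a black drip gutter along its front (-x) edge; x spans -90 to +135 mm, y -175 to +175 mm about its origin, which lies at bench height under the middle of the row of stations. Two posts at the rear corners (x +118, y +-168 mm), 108 mm high, carry the cover
- cover (a joint): angle of the clear plastic cover over the deck, rad: 0 = level, fully shut over the stations (on its stop, 20 mm over the tops of standing cells); 1.57 = upright; 1.75 = fully open, leaning back. Stiff hinge along the deck's y: it stays at any angle
- cover_hinge (a point): middle of the cover's hinge line, 110 mm behind the stations (deck +x) and 100 mm above the bench; axes as the deck's
- cover_handle (a point): middle of the cover's handle, a steel rod 10 mm thick and 110 mm long parallel to the hinge, 185 mm from it, with 40 mm of open space between it and the panel's edge (panel 145 mm deep, 320 mm wide, clear with aluminium edges)
- station0 (a point): centre of the rightmost (-y) of four stations in a row on the deck's top (16 mm above the bench): a black ring, 47 mm inside, 70 mm from the next; axes as the deck's. Its mark is a black line that runs from the ring along -x to the gutter; a nozzle along it has its tip 36 mm in front (-x) of this point
- station1 (a point): centre of the second from the right of four stations in a row on the deck's top (16 mm above the bench): a black ring, 47 mm inside, 70 mm from the next; axes as the deck's. Its mark is a black line that runs from the ring along -x to the gutter; a nozzle along it has its tip 36 mm in front (-x) of this point
- station2 (a point): centre of the third from the right of four stations in a row on the deck's top (16 mm above the bench): a black ring, 47 mm inside, 70 mm from the next; axes as the deck's. Its mark is a black line that runs from the ring along -x to the gutter; a nozzle along it has its tip 36 mm in front (-x) of this point
- station3 (a point): centre of the leftmost (+y) of four stations in a row on the deck's top (16 mm above the bench): a black ring, 47 mm inside, 70 mm from the next; axes as the deck's. Its mark is a black line that runs from the ring along -x to the gutter; a nozzle along it has its tip 36 mm in front (-x) of this point
- cellA: filter cell on a 180 mm square, 3 mm thick plate (may be absent; all alike): white cylinder 30 mm diameter, 64 mm high, 2 mm stub on top, grey foot 42 mm diameter, 6 mm high; 90 g; origin at the centre of its underside, z up. A black outlet nozzle 8 mm thick runs along its +x, centred 14 mm above the underside, tip 36 mm from the axis. Grip the cylinder above the nozzle
- cellA_tip (a point): tip of the outlet nozzle of cellA, 36 mm from its axis
- cellB: filter cell on a 180 mm square, 3 mm thick plate (may be absent; all alike): white cylinder 30 mm diameter, 64 mm high, 2 mm stub on top, grey foot 42 mm diameter, 6 mm high; 90 g; origin at the centre of its underside, z up. A black outlet nozzle 8 mm thick runs along its +x, centred 14 mm above the underside, tip 36 mm from the axis. Grip the cylinder above the nozzle
- cellB_tip (a point): tip of the outlet nozzle of cellB, 36 mm from its axis
- cellC: filter cell on a 180 mm square, 3 mm thick plate (may be absent; all alike): white cylinder 30 mm diameter, 64 mm high, 2 mm stub on top, grey foot 42 mm diameter, 6 mm high; 90 g; origin at the centre of its underside, z up. A black outlet nozzle 8 mm thick runs along its +x, centred 14 mm above the underside, tip 36 mm from the axis. Grip the cylinder above the nozzle
- cellC_tip (a point): tip of the outlet nozzle of cellC, 36 mm from its axis
- cellD: filter cell on a 180 mm square, 3 mm thick plate (may be absent; all alike): white cylinder 30 mm diameter, 64 mm high, 2 mm stub on top, grey foot 42 mm diameter, 6 mm high; 90 g; origin at the centre of its underside, z up. A black outlet nozzle 8 mm thick runs along its +x, centred 14 mm above the underside, tip 36 mm from the axis. Grip the cylinder above the nozzle
- cellD_tip (a point): tip of the outlet nozzle of cellD, 36 mm from its axis
- bottle: amber bottle 72 mm diameter, 150 mm high, a bystander to be left in place; origin at the centre of its underside
- beaker: glass beaker 68 mm diameter, 80 mm high, a bystander to be left in place; origin at the centre of its underside
- jar: white jar 50 mm diameter, 55 mm high, a bystander to be left in place; origin at the centre of its underside
- dish: glass dish 60 mm diameter, 16 mm high, a bystander to be left in place; origin at the centre of its underside
- vial: small glass bottle 28 mm diameter, 50 mm high, a bystander to be left in place; origin at the centre of its underside
Mind the look-alikes: they are no part of the job. What is shaped like the cellD but pink is not meant. What is shaped like the gauge but blue or yellow is not meant.

How it is judged (in metres and radians):
On the way, in this order (a step that is already met when the one before it is completed fails the run):
1. the gauge's pointer is turned to the zero line (value of joint bezel between -0.09 and 0.09 rad), for 0.3 s.
2. every cell stands on a station with its nozzle along the mark (angle between each of cellA, cellB, cellC, cellD's own z axis and vertical below 0.12 rad and linear speed of each of cellA, cellB, cellC, cellD below 0.03 m/s and ((horizontal distance between cellA and station0 below 0.008 m and x of cellA_tip in the frame of station0 below -0.028 m and y of cellA_tip in the frame of station0 between -0.008 and 0.008 m and z of cellA in the frame of station0 below 0.006 m) or (horizontal distance between cellA and station1 below 0.008 m and x of cellA_tip in the frame of station1 below -0.028 m and y of cellA_tip in the frame of station1 between -0.008 and 0.008 m and z of cellA in the frame of station1 below 0.006 m) or (horizontal distance between cellA and station2 below 0.008 m and x of cellA_tip in the frame of station2 below -0.028 m and y of cellA_tip in the frame of station2 between -0.008 and 0.008 m and z of cellA in the frame of station2 below 0.006 m) or (horizontal distance between cellA and station3 below 0.008 m and x of cellA_tip in the frame of station3 below -0.028 m and y of cellA_tip in the frame of station3 between -0.008 and 0.008 m and z of cellA in the frame of station3 below 0.006 m)) and ((horizontal distance between cellB and station0 below 0.008 m and x of cellB_tip in the frame of station0 below -0.028 m and y of cellB_tip in the frame of station0 between -0.008 and 0.008 m and z of cellB in the frame of station0 below 0.006 m) or (horizontal distance between cellB and station1 below 0.008 m and x of cellB_tip in the frame of station1 below -0.028 m and y of cellB_tip in the frame of station1 between -0.008 and 0.008 m and z of cellB in the frame of station1 below 0.006 m) or (horizontal distance between cellB and station2 below 0.008 m and x of cellB_tip in the frame of station2 below -0.028 m and y of cellB_tip in the frame of station2 between -0.008 and 0.008 m and z of cellB in the frame of station2 below 0.006 m) or (horizontal distance between cellB and station3 below 0.008 m and x of cellB_tip in the frame of station3 below -0.028 m and y of cellB_tip in the frame of station3 between -0.008 and 0.008 m and z of cellB in the frame of station3 below 0.006 m)) and ((horizontal distance between cellC and station0 below 0.008 m and x of cellC_tip in the frame of station0 below -0.028 m and y of cellC_tip in the frame of station0 between -0.008 and 0.008 m and z of cellC in the frame of station0 below 0.006 m) or (horizontal distance between cellC and station1 below 0.008 m and x of cellC_tip in the frame of station1 below -0.028 m and y of cellC_tip in the frame of station1 between -0.008 and 0.008 m and z of cellC in the frame of station1 below 0.006 m) or (horizontal distance between cellC and station2 below 0.008 m and x of cellC_tip in the frame of station2 below -0.028 m and y of cellC_tip in the frame of station2 between -0.008 and 0.008 m and z of cellC in the frame of station2 below 0.006 m) or (horizontal distance between cellC and station3 below 0.008 m and x of cellC_tip in the frame of station3 below -0.028 m and y of cellC_tip in the frame of station3 between -0.008 and 0.008 m and z of cellC in the frame of station3 below 0.006 m)) and ((horizontal distance between cellD and station0 below 0.008 m and x of cellD_tip in the frame of station0 below -0.028 m and y of cellD_tip in the frame of station0 between -0.008 and 0.008 m and z of cellD in the frame of station0 below 0.006 m) or (horizontal distance between cellD and station1 below 0.008 m and x of cellD_tip in the frame of station1 below -0.028 m and y of cellD_tip in the frame of station1 between -0.008 and 0.008 m and z of cellD in the frame of station1 below 0.006 m) or (horizontal distance between cellD and station2 below 0.008 m and x of cellD_tip in the frame of station2 below -0.028 m and y of cellD_tip in the frame of station2 between -0.008 and 0.008 m and z of cellD in the frame of station2 below 0.006 m) or (horizontal distance between cellD and station3 below 0.008 m and x of cellD_tip in the frame of station3 below -0.028 m and y of cellD_tip in the frame of station3 between -0.008 and 0.008 m and z of cellD in the frame of station3 below 0.006 m))), for 0.3 s.
3. the cover is folded fully down (value of joint cover below 0.07 rad), for 0.2 s.
At the end, for the whole second after the job is handed in: Pointer within 0.09 rad of zero; every cell present upright (0.12 rad), at rest on its own station, axis within 8 mm of its centre, nozzle tip within 8 mm sideways of the mark line and at least 28 mm in front of the centre; cover within 0.07 rad of shut (all of step 1 and all of step 2 and value of joint cover below 0.07 rad); the robot touches nothing.
It fails at once if the bottle is shifted by more than 50 mm or knocked over (distance of bottle from where it was at the start of the episode above 0.05 m or angle between bottle's own z axis and vertical above 0.6 rad).
It fails at once if the beaker is shifted by more than 50 mm or knocked over (distance of beaker from where it was at the start of the episode above 0.05 m or angle between beaker's own z axis and vertical above 0.6 rad).
It fails at once if the jar is shifted by more than 50 mm or knocked over (distance of jar from where it was at the start of the episode above 0.05 m or angle between jar's own z axis and vertical above 0.6 rad).
It fails at once if the dish is shifted by more than 50 mm or knocked over (distance of dish from where it was at the start of the episode above 0.05 m or angle between dish's own z axis and vertical above 0.6 rad).
It fails at once if the vial is shifted by more than 50 mm or knocked over (distance of vial from where it was at the start of the episode above 0.05 m or angle between vial's own z axis and vertical above 0.6 rad).
Of cellA, cellB, cellC, cellD only 3 to 4 are there at a start; the rules pass over those that are not, and their reading is None.
At some moment in a run one of cellA, cellB, cellC, cellD may be knocked a few centimetres aside while the robot is not near it.
It also fails if it takes over 210 s, if anything falls off the work surface, if the arm or the gripper's body presses on something with over 40 N, if the wrist force passes 120 N, or if a joint passes its speed limit or range.

### The arm

A 6-joint arm with a two-finger parallel gripper is mounted at the origin on the work surface. World frame = base frame: x ahead of the robot, y to its left, z up, the work surface at z = 0. Lengths are in mm, angles in rad, forces in N, time in s.
With the tool pointing down it reaches from about 350 to 975 mm from the base axis. Payload 7.1 kg.
Tool frame: the origin (TCP) lies midway between the tips of the shut fingers; the grasp point (between the pads) lies 19 mm behind it; z points along the fingers, y is the line along which they close (so a half turn about z gives the same grasp; the last joint's range is limited). The gripper opens to 88 mm and grips with 3 to 60 N. Pads are 20 mm wide; open, the fingers measure 115 mm over their backs; the gripper's body (75 mm by 178 mm) begins 61 mm behind the grasp point.
Start: joints at [1.321, 0.423, 1.63, -0, 1.089, -0.019], TCP at [142.941, 608.418, 189.775] pointing down, gripper open.
Joint ranges: [-3, 3], [-0.9, 2.11], [0.09, 2.58], [-1.31, 4.45], [0.11, 2.69], [-2.54, 2.54]. Speed limits (rad/s): [2.39, 2.39, 3.01, 3.14, 3.14, 3.14].

### API

Orientations are given as a rotation vector (axis times angle).
In Python, from workcell import ctrl gives the robot as it stands. The module is installed in compiled form; this text tells all that it offers.
- The arm moves only by the tool apply_moves, never from a script. Its argument "targets" is a list of rows, each a list of 3 entries, a list of its own where there are three numbers: the opening, from -1 (shut) to 1 (fully open), then the shift along the tool's x, y, z normalised to -1 to 1, where 1 is 5 cm, then the turn, a rotation vector about the tool's x, y, z normalised to -1 to 1, where 1 is 90 degrees. In form: [[jaw, [x, y, z], [wx, wy, wz]], ...]. A call has 1 to 8 rows; each row shifts and turns the commanded pose from where the row before left it, along the tool's axes as they then stand; what a row does not reach is not made up. A row lasts 1/8 s, in which the tool goes at most 62.5 mm and 10.7 degrees, less where a joint would pass 70% of its speed; a pose out of reach is approached as far as the arm can. A call with a number of a shift or a turn outside -1 to 1 is refused whole. A call with a gripper value outside its range is refused whole. The fingers move at their own pace and stop on an object; the grip force is fixed at half the most. Time passes only in rows, so rows that do not move let the fingers close. It gives the time, the measured TCP pose, the force, the opening and the grip force at its end, in the units of the state.
- ctrl.get_obs(): the state, without advancing time (a new reading comes with each control period).
- ctrl.get_image(name): name is "side" or "top"; returns a dict with "pixels" (480x640x3 uint8, blue, green, red), "camera_matrix" (3x3 intrinsics, pixels), "k1" (the pictures are not rectified: a ray, as slopes to the right and down, at radius r is drawn at 1 + k1 r^2 times it, then the intrinsics apply), "view" (4x4, takes a point from world to camera coordinates). Camera axes: x right, y down, z forward; pixel columns grow to the right and rows downward; lengths in mm; the calibration is good to about 2 mm. A picture is of the moment at which its call begins. There is no depth.
- ctrl.close_job(): hands the job in; it is judged then, once.
Trained networks look in the newest picture that a camera, given by its name, has taken for a name from the list of things; names that differ only in an ending like _2 or _b are one class to them, and where a whole thing is asked for, a point or a joint stands for the part that bears it (a point fixed in the world has none). Each returns a list of dicts, best first, with "score" (0 to 1); they miss things now and then, are a little off and sometimes report something else, mostly with a low value. They report only what shows in the picture. A call takes as long as a camera call. They do not tell look-alikes from the thing itself.
- ctrl.masks_of(label, camera): "region" (480x640 bool, what is visible of it) and "bbox" ([left, top, right, bottom] in pixels, round what is visible of it).
- ctrl.pinpoint(label, camera): "xy" ([column, row] in pixels: a listed point, or the origin of a listed thing).
The state is a dict: "t": time; "qpos": joint angles; "qvel": joint speeds; "joint_torque": joint torques, N m; "ee_pos": TCP position; "orientation": TCP orientation; "ft_force": force on the tool from outside, world axes, zero at the start; "moment": the same for the moment, N m; "width": finger opening in mm; "grasp_force": force on a finger pad.
Only numpy, scipy, OpenCV 4.12 (cv2) and the standard library are available. Lean on these libraries where they do the work, as an engineer would, in place of code of your own. Each camera call takes 0.05 s, during which the arm holds its last target. There are 200 camera calls.

## Working session

There is one attempt and no reset: what is moved stays moved. The work goes in short steps, Python scripts to look and compute and a tool call to move; the robot and the scene stay as the last step left them, time stands still between calls to the robot, and variables do not carry over. Pictures are saved under pics/ and viewed, at most 14 in all, crops included, and the job is handed in when it is done.

Besides the shell and the picture viewer there is one more tool, called after "Emit:" as a command line: name --argument value ..., lists and objects as JSON in quotes. apply_moves: Moves the arm, as the interface text tells. Scaled input: -1 to 1 covers 5 cm each way for a shift and 90 degrees each way for a turn. Its arguments: {"type":"object","properties":{"targets":{"type":"array"}},"required":["targets"]}

```bash
mkdir -p pics; cat > h.py <<'E'
import numpy as np, cv2
from workcell import ctrl
from scipy.spatial.transform import Rotation as R
def snap(cam,name=None):
    im=ctrl.get_image(cam)
    if name: cv2.imwrite('pics/'+name+'.png',im['pixels'])
    return im
def ray(im,px):
    K=np.array(im['camera_matrix']);V=np.array(im['view']);k=im['k1']
    d=np.array([(px[0]-K[0,2])/K[0,0],(px[1]-K[1,2])/K[1,1]]);u=d.copy()
    for _ in range(30): u=d/(1+k*(u@u))
    Rm=V[:3,:3];o=-Rm.T@V[:3,3];return o,Rm.T@np.array([u[0],u[1],1])
def atz(im,px,z):
    o,d=ray(im,px);return o+d*(z-o[2])/d[2]
def proj(im,p):
    K=np.array(im['camera_matrix']);V=np.array(im['view'])
    c=V[:3,:3]@np.array(p,float)+V[:3,3];u=c[:2]/c[2];u=u*(1+im['k1']*(u@u))
    return np.array([K[0,0]*u[0]+K[0,2],K[1,1]*u[1]+K[1,2]])
E
python3 - <<'E'
from h import *
for c in('top','side'):
    im=snap(c,c+'0'); V=np.array(im['view']); print(c,(-V[:3,:3].T@V[:3,3]).round(),V[2,:3].round(2))
    for n,z in [('bezel_grip',88),('gauge',0),('deck',0),('station0',16),('station1',16),('station2',16),('station3',16),('cover_hinge',100),('cover_handle',100),('cellA',3),('cellA_tip',17)]:
        print(n,[(round(r['score'],2),np.round(r['xy']).tolist(),atz(im,r['xy'],z)[:2].round().tolist()) for r in ctrl.pinpoint(n,c)][:8])
o=ctrl.get_obs();print(o['t'],o['orientation'],o['width'])
E
```

```text
top [ 3.29e+02 -1.00e+00  1.81e+03] [ 0.12 -0.01 -0.99]
bezel_grip [(0.73, [413.0, 258.0], [495.0, -317.0]), (0.72, [472.0, 314.0], [325.0, -496.0]), (0.62, [403.0, 328.0], [280.0, -287.0])]
gauge [(0.76, [404.0, 256.0], [508.0, -305.0]), (0.73, [256.0, 296.0], [370.0, 171.0]), (0.63, [464.0, 314.0], [325.0, -494.0])]
deck [(0.94, [314.0, 241.0], [550.0, -12.0])]
station0 [(0.96, [345.0, 242.0], [548.0, -110.0]), (0.94, [321.0, 242.0], [548.0, -34.0]), (0.83, [281.0, 243.0], [543.0, 93.0]), (0.57, [302.0, 242.0], [544.0, 28.0])]
station1 [(0.96, [345.0, 242.0], [548.0, -110.0]), (0.94, [321.0, 242.0], [548.0, -34.0]), (0.83, [281.0, 243.0], [543.0, 93.0]), (0.57, [302.0, 242.0], [544.0, 28.0])]
station2 [(0.96, [345.0, 242.0], [548.0, -110.0]), (0.94, [321.0, 242.0], [548.0, -34.0]), (0.83, [281.0, 243.0], [543.0, 93.0]), (0.57, [302.0, 242.0], [544.0, 28.0])]
station3 [(0.96, [345.0, 242.0], [548.0, -110.0]), (0.94, [321.0, 242.0], [548.0, -34.0]), (0.83, [281.0, 243.0], [543.0, 93.0]), (0.57, [302.0, 242.0], [544.0, 28.0])]
cover_hinge [(0.72, [315.0, 204.0], [655.0, -11.0]), (0.56
[... 1227 characters left out ...]
, -116.0]), (0.58, [322.0, 238.0], [556.0, -53.0])]
station2 [(0.8, [312.0, 257.0], [551.0, 22.0]), (0.78, [303.0, 274.0], [548.0, 87.0]), (0.67, [331.0, 223.0], [557.0, -116.0]), (0.58, [322.0, 238.0], [556.0, -53.0])]
station3 [(0.8, [312.0, 257.0], [551.0, 22.0]), (0.78, [303.0, 274.0], [548.0, 87.0]), (0.67, [331.0, 223.0], [557.0, -116.0]), (0.58, [322.0, 238.0], [556.0, -53.0])]
cover_hinge [(0.56, [282.0, 214.0], [661.0, -17.0])]
cover_handle [(0.88, [341.0, 211.0], [517.0, -96.0]), (0.64, [263.0, 361.0], [487.0, 407.0])]
cellA [(0.54, [315.0, 340.0], [433.0, 256.0])]
cellA_tip [(0.88, [299.0, 340.0], [465.0, 279.0])]
1.2 [3.61664114e-01 3.12067235e+00 7.05030648e-05] 88.0280816611834
```

View pics/top0.png

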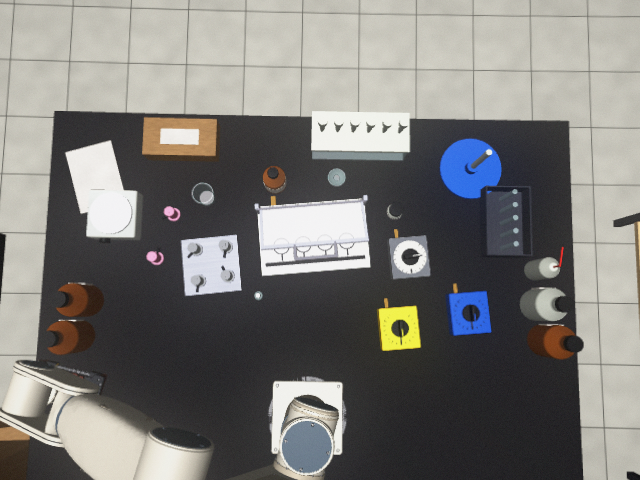

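View pics/side0.png

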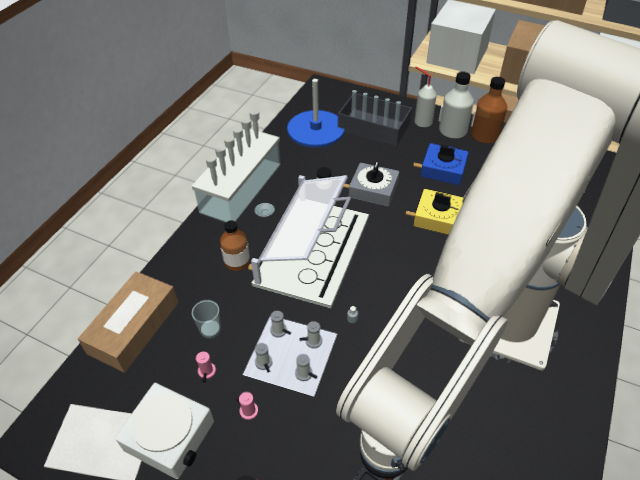

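Top view: the grey gauge is at (409,257). The look-alikes are yellow (400,328) and blue (470,313). Four white cells on the plate are at (195,250), (225,245), (197,282) and (227,275); the pink look-alikes are at (172,213) and (155,258). The cover is partly open over the deck (315,240). I choose the grey gauge and the four plate cells, and will check them in a close crop.

```bash
python3 - <<'E'
from h import *
t=cv2.imread('pics/top0.png');s=cv2.imread('pics/side0.png')
f=lambda i,x,y,w,h,W,H:cv2.resize(i[y:y+h,x:x+w],(W,H),interpolation=cv2.INTER_CUBIC)
a=np.hstack([f(t,385,230,50,50,300,300),f(t,176,230,70,70,400,400)[:300] if 0 else f(t,176,230,72,72,300,300)])
b=np.hstack([f(s,345,155,60,60,300,300),f(s,240,300,100,100,300,300)])
cv2.imwrite('pics/crop1.png',np.vstack([a,b]))
E
```

```text
(no output)
```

View pics/crop1.png

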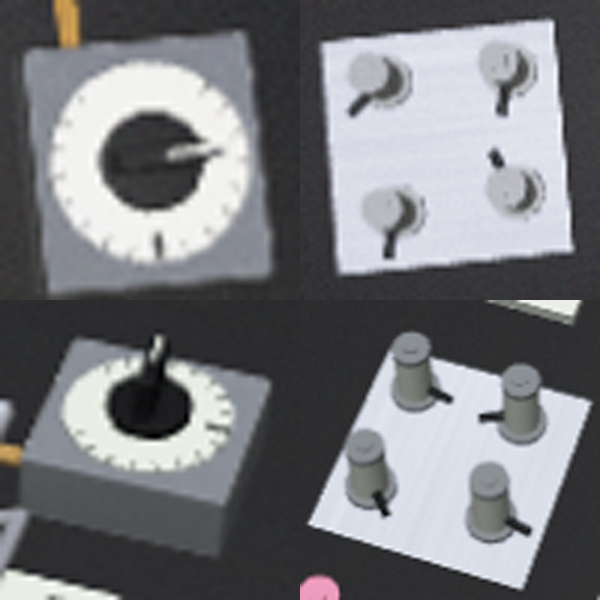

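The crop confirms the grey gauge, its zero line at the bottom (~(412,271)) and its pointer to the right (bezel about +1.5). It also shows four white cells with black nozzles.

```bash
cat >> h.py <<'E'
def tri(a,pa,b,pb):
    (o1,d1),(o2,d2)=ray(a,pa),ray(b,pb);s=np.linalg.lstsq(np.stack([d1,-d2],1),o2-o1,rcond=None)[0]
    p,q=o1+s[0]*d1,o2+s[1]*d2;return (p+q)/2,np.linalg.norm(p-q)
def plan(wps,start=None):
    """wps: (x,y,z,yaw of tool y,jaw[,hold rows]) tool down; prints rows from the current pose"""
    o=ctrl.get_obs();p=np.array(o['ee_pos'],float);Rm=R.from_rotvec(o['orientation']).as_matrix();yaw=np.arctan2(Rm[1,1],Rm[0,1])
    if start is not None: p,yaw=np.array(start[:3],float),start[3]
    rows=[]
    for w in wps:
        t=np.array(w[:3],float);step=w[6] if len(w)>6 else 45
        n=max(1,int(np.ceil(np.linalg.norm(t-p)/step)),int(np.ceil(abs(w[3]-yaw)/0.17)))
        for i in range(n):
            ya=yaw;M=np.array([[np.sin(ya),np.cos(ya),0],[-np.cos(ya),np.sin(ya),0],[0,0,-1]])
            # columns: tool x,y,z in world
            d=np.round(M.T@((t-p)/(n-i))/50,2);wz=np.round(-(w[3]-yaw)/(n-i)/(np.pi/2),2)
            p=p+M@d*50;yaw-=wz*np.pi/2
            rows.append([w[4],(d+0).tolist(),[0,0,float(wz)]])
        rows+= [[w[4],[0,0,0],[0,0,0]]]*(w[5] if len(w)>5 else 0)
    import json
    for i in range(0,len(rows),8): print(json.dumps(rows[i:i+8]))
    print('end',p.round(1),round(yaw,3),'rows',len(rows))
E
python3 - <<'E'
from h import *
t=snap('top');s=snap('side')
o=ctrl.get_obs();Rm=R.from_rotvec(o['orientation']).as_matrix();print(Rm.round(3).tolist())
g=[(385+x/6-.5,230+y/6-.5) for x,y in [(25,55),(245,32),(272,270),(48,292),(149,163),(157,160),(220,152),(160,245)]]
P=[atz(t,q,z) for q,z in zip(g,[50,50,50,50,50,62,75,50])]
for p in P: print(p.round(1))
yw=lambda v:np.arctan2(v[1],v[0])
print('gauge yaw',yw(P[0]-P[1])-np.pi/2,yw(P[1]-P[2]),'zero dir',yw(P[4]-P[7]),'ptr', yw(P[5]-P[6]))
print('disc side', atz(s,(345+148/5-.5,155+412/5-.5-0) if 0 else (345+149/5,155+(412-300)/5),50))
print('handle',tri(t,(314,260),s,(341,211)),'hinge',tri(t,(315,204),s,(282,214)))
for n in('bottle','beaker','jar','dish','vial'):
    r=ctrl.pinpoint(n,'top');print(n,[(round(q['score'],2),atz(t,q['xy'],0)[:2].round().tolist()) for q in r[:3]])
E
```

```text
[[-0.973, 0.229, 0.0], [0.229, 0.973, -0.0], [-0.0, -0.0, -1.0]]
[ 557.2 -246.9   50. ]
[ 571.5 -362.6   50. ]
[ 446.4 -375.9   50. ]
[ 432.7 -259.1   50. ]
[ 501.3 -311.9   50. ]
[ 501.8 -314.    62. ]
[ 505.2 -344.2   75. ]
[ 458.4 -317.6   50. ]
gauge yaw 0.12306709706313335 0.10624680814826896 zero dir 0.1302997293165674 ptr 1.6849180020419026
disc side [ 501.9960135 -321.1422131   50.       ]
handle (array([476.94049723,  -9.92824362, 195.71714314]), np.float64(9.572397210382181)) hinge (array([654.94233039, -11.18412451, 109.58283812]), np.float64(4.893636426580736))
bottle [(0.85, [740.0, 109.0])]
beaker [(0.77, [686.0, 339.0])]
jar [(0.49, [653.0, -275.0]), (0.3, [739.0, 117.0]), (0.19, [516.0, 367.0])]
dish [(0.51, [747.0, -86.0]), (0.27, [513.0, -308.0]), (0.27, [552.0, -41.0])]
vial [(0.57, [371.0, 176.0]), (0.31, [553.0, -20.0])]
```

```bash
sed -i 's/\[\[np.sin(ya),np.cos(ya),0\],\[-np.cos(ya),np.sin(ya),0\]/[[-np.sin(ya),np.cos(ya),0],[np.cos(ya),np.sin(ya),0]/' h.py; python3 - <<'E'
from h import *
plan([(350,300,330,.7,.2),(470,-150,330,.114,.2),(502,-316,150,.114,.2),(502,-316,69,.114,.2,2)])
E
```

```text
[[0.2, [-0.6, -0.56, -0.31], [0, 0, 0.05]], [0.2, [-0.65, -0.51, -0.31], [0, 0, 0.04]], [0.2, [-0.68, -0.47, -0.31], [0, 0, 0.05]], [0.2, [-0.71, -0.42, -0.31], [0, 0, 0.04]], [0.2, [-0.74, -0.37, -0.31], [0, 0, 0.05]], [0.2, [-0.76, -0.31, -0.31], [0, 0, 0.04]], [0.2, [-0.78, -0.26, -0.31], [0, 0, 0.05]], [0.2, [-0.8, -0.2, -0.32], [0, 0, 0.04]]]
[[0.2, [-0.82, -0.16, -0.31], [0, 0, 0.05]], [0.2, [-0.77, -0.36, 0.0], [0, 0, 0.03]], [0.2, [-0.78, -0.32, 0.0], [0, 0, 0.03]], [0.2, [-0.8, -0.28, 0.0], [0, 0, 0.03]], [0.2, [-0.81, -0.25, 0.0], [0, 0, 0.04]], [0.2, [-0.82, -0.19, 0.0], [0, 0, 0.03]], [0.2, [-0.83, -0.15, 0.0], [0, 0, 0.04]], [0.2, [-0.84, -0.1, 0.0], [0, 0, 0.03]]]
[[0.2, [-0.85, -0.06, 0.0], [0, 0, 0.04]], [0.2, [-0.85, -0.01, 0.0], [0, 0, 0.03]], [0.2, [-0.85, 0.03, 0.0], [0, 0, 0.04]], [0.2, [-0.84, 0.08, 0.0], [0, 0, 0.03]], [0.2, [-0.56, 0.04, 0.6], [0, 0, 0.0]], [0.2, [-0.56, 0.04, 0.6], [0, 0, 0.0]], [0.2, [-0.56, 0.04, 0.6], [0, 0, 0.0]], [0.2, [-0.56, 0.04, 0.6], [0, 0, 0.0]]]
[[0.2, [-0.57, 0.05, 0.6], [0, 0, 0.0]], [0.2, [-0.56, 0.04, 0.6], [0, 0, 0.0]], [0.2, [0.0, 0.0, 0.81], [0, 0, 0.0]], [0.2, [0.0, 0.0, 0.81], [0, 0, 0.0]], [0.2, [0, 0, 0], [0, 0, 0]], [0.2, [0, 0, 0], [0, 0, 0]]]
end [ 501.9 -316.    68.8] 0.115 rows 30
```

Emit:
apply_moves --targets '[[0.2,[-0.6,-0.56,-0.31],[0,0,0.05]],[0.2,[-0.65,-0.51,-0.31],[0,0,0.04]],[0.2,[-0.68,-0.47,-0.31],[0,0,0.05]],[0.2,[-0.71,-0.42,-0.31],[0,0,0.04]],[0.2,[-0.74,-0.37,-0.31],[0,0,0.05]],[0.2,[-0.76,-0.31,-0.31],[0,0,0.04]],[0.2,[-0.78,-0.26,-0.31],[0,0,0.05]],[0.2,[-0.8,-0.2,-0.32],[0,0,0.04]]]'

```text
t: 2.55
ee_pos: [327.5, 333.7, 315.0]
orientation: [1.221, 2.894, 0.001]
ft_force: [1.7, 0.1, -0.1]
width: 52.7
grasp_force: 0.0
```

Emit:
apply_moves --targets '[[0.2,[-0.82,-0.16,-0.31],[0,0,0.05]],[0.2,[-0.77,-0.36,0.0],[0,0,0.03]],[0.2,[-0.78,-0.32,0.0],[0,0,0.03]],[0.2,[-0.8,-0.28,0.0],[0,0,0.03]],[0.2,[-0.81,-0.25,0.0],[0,0,0.04]],[0.2,[-0.82,-0.19,0.0],[0,0,0.03]],[0.2,[-0.83,-0.15,0.0],[0,0,0.04]],[0.2,[-0.84,-0.1,0.0],[0,0,0.03]]]'

```text
t: 3.55
ee_pos: [426.6, 12.7, 330.0]
orientation: [1.822, 2.558, 0.001]
ft_force: [-0.5, 0.3, -0.2]
width: 52.8
grasp_force: 0.0
```

Emit:
apply_moves --targets '[[0.2,[-0.85,-0.06,0.0],[0,0,0.04]],[0.2,[-0.85,-0.01,0.0],[0,0,0.03]],[0.2,[-0.85,0.03,0.0],[0,0,0.04]],[0.2,[-0.84,0.08,0.0],[0,0,0.03]],[0.2,[-0.56,0.04,0.6],[0,0,0.0]],[0.2,[-0.56,0.04,0.6],[0,0,0.0]],[0.2,[-0.56,0.04,0.6],[0,0,0.0]],[0.2,[-0.56,0.04,0.6],[0,0,0.0]]]'

```text
t: 4.55
ee_pos: [491.1, -261.4, 209.0]
orientation: [2.09, 2.345, 0.0]
ft_force: [0.3, 0.2, 0.2]
width: 52.6
grasp_force: 0.0
```

Emit:
apply_moves --targets '[[0.2,[-0.57,0.05,0.6],[0,0,0.0]],[0.2,[-0.56,0.04,0.6],[0,0,0.0]],[0.2,[0,0,0],[0,0,0]]]'

```text
t: 4.92
ee_pos: [500.6, -316.4, 147.4]
orientation: [-2.09, -2.34, 0.001]
ft_force: [0.9, 0.6, 1.3]
width: 52.5
grasp_force: 0.0
```

Emit:
apply_moves --targets '[[0.2,[0,0.02,0.77],[0,0,0]],[0.2,[0,0,0.78],[0,0,0]],[0.2,[0,0,0],[0,0,0]],[-1,[0,0,0],[0,0,0]],[-1,[0,0,0],[0,0,0]],[-1,[0,0,0],[0,0,0]],[-1,[0,0,0],[0,0,0]],[-1,[0,0,0],[0,0,0]]]'

```text
t: 5.92
ee_pos: [502.9, -316.0, 72.5]
orientation: [2.09, 2.345, 0.0]
ft_force: [0.4, 0.4, -0.3]
width: 6.1
grasp_force: 0.0
```

```bash
python3 - <<'E'
from h import *
o=ctrl.get_obs();Rm=R.from_rotvec(o['orientation']).as_matrix();print(o['ee_pos'],o['width'],o['grasp_force'],o['ft_force'],o['moment'],'yaw',np.arctan2(Rm[1,1],Rm[0,1]),o['qpos'])
E
```

```text
[ 502.92409566 -315.97513641   72.50916184] 6.0741982383041355 0.0 [ 0.40873657  0.44438913 -0.26426995] [-0.02715232  0.04343295 -0.00734583] yaw 0.11473289078122106 [-5.80973389e-01  5.32349661e-01  1.77300393e+00 -3.51218532e-05
  8.35921914e-01 -6.95682710e-01]
```

```bash
python3 - <<'E'
from h import *
s=snap('side')['pixels'];t=snap('top')['pixels']
f=lambda i,x,y,w,h,W,H:cv2.resize(i[y:y+h,x:x+w],(W,H),interpolation=cv2.INTER_CUBIC)
cv2.imwrite('pics/c2.png',np.hstack([f(s,310,110,120,120,400,400),f(t,370,200,100,100,400,400)]))
o=ctrl.get_obs();print(o['width'],o['grasp_force'])
E
```

```text
0.9252440598263358 0.0
```

View pics/c2.png

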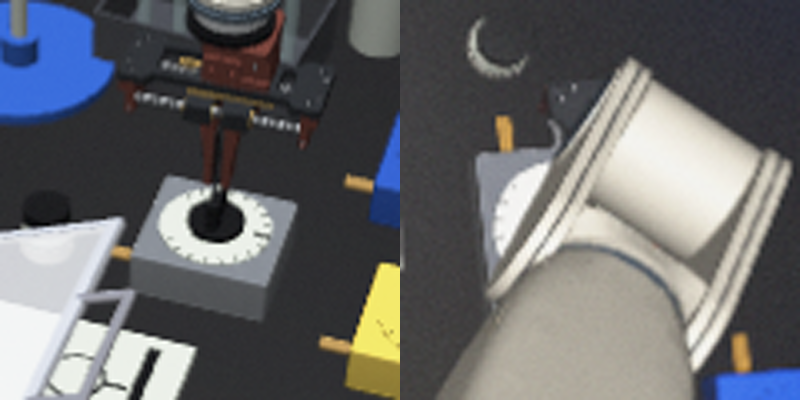

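```bash
python3 - <<'E'
from h import *
s=snap('side');o=ctrl.get_obs();p=o['ee_pos']
c=lambda q:((proj(s,q)-[310,110])*400/120).round()
print(p,'tcp',c(p),'disc c',c([502,-316,62]),'scale c',c([502,-316,50]),'bar top',c([502,-316,95]))
i=s['pixels'];cv2.imwrite('pics/c3.png',cv2.resize(i[140:200,345:405],(600,600),interpolation=cv2.INTER_CUBIC))
E
```

```text
[ 502.81810052 -315.90618465   72.25427955] tcp [215. 210.] disc c [215. 218.] scale c [214. 228.] bar top [217. 191.]
```

View pics/c3.png

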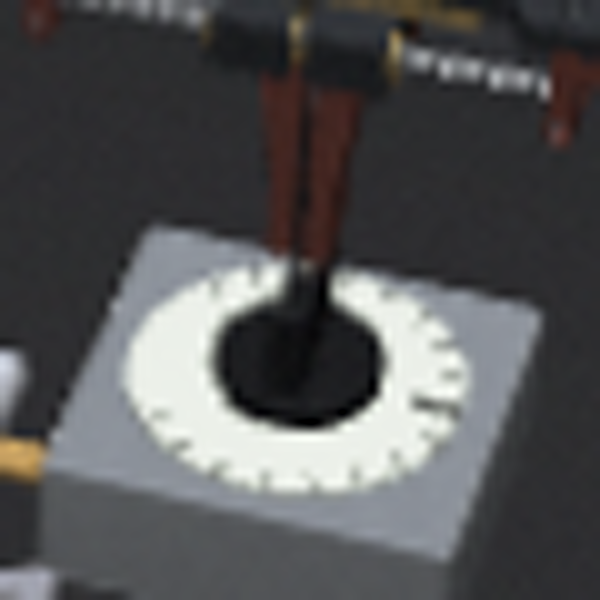

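```bash
python3 - <<'E'
from h import *
s=snap('side');t=snap('top')
p=np.array([502.8,-316,72.25]);y=np.array([np.cos(.115),np.sin(.115),0]);x=np.array([-np.sin(.115),np.cos(.115),0])
for nm,q in [('tip',p),('body0',p+[0,0,80])]+[(f'corner{a}{b}_{c}',p+[0,0,c]+a*89*y+b*37.5*x) for a in(1,-1) for b in(1,-1) for c in (80,)]:
    print(nm,proj(s,q).round(1),proj(t,q).round(1))
def draw(im):
    i=cv2.resize(im['pixels'],None,fx=4,fy=4,interpolation=cv2.INTER_CUBIC)
    for q in [p]+[p+[0,0,80]+a*89*y+b*37.5*x for a in(1,-1) for b in(1,-1)]:
        cv2.circle(i,tuple(int(v) for v in proj(im,q)*4+2),4,(0,255,0),1)
    return i
a=draw(s)[4*105:4*205,4*320:4*420];b=draw(t)[4*205:4*305,4*360:4*460]
cv2.imwrite('pics/c4.png',np.hstack([a,b]))
E
```

```text
tip [374.4 172.9] [411.9 255.5]
body0 [376.  152.3] [416.8 252.9]
corner11_80 [343.4 154.1] [400.8 224.6]
corner1-1_80 [350.6 139.1] [425.8 222.2]
corner-11_80 [402.7 166.3] [407.7 284.1]
corner-1-1_80 [408.3 150.6] [433.1 281.6]
```

View pics/c4.png

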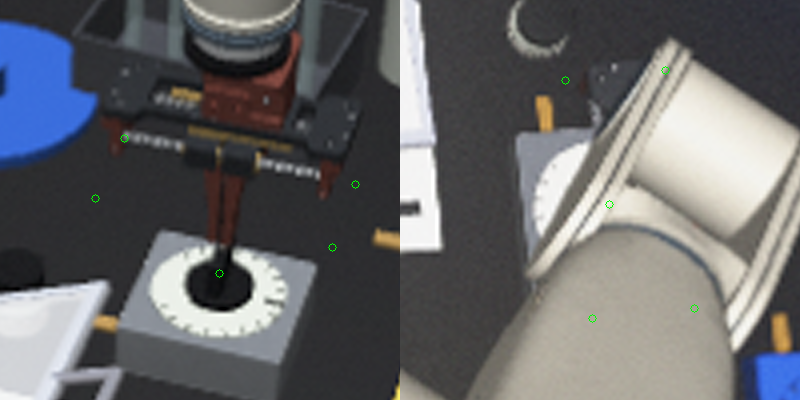

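Emit:
apply_moves --targets '[[0.2,[0,0,0],[0,0,0]],[0.2,[0,0,0],[0,0,0]],[0.2,[0,0,0],[0,0,0]],[0.2,[0,0,-0.8],[0,0,0]],[0.2,[0,0,0],[0,0,0]]]'

```text
t: 6.8
ee_pos: [504.7, -317.1, 114.9]
orientation: [2.087, 2.341, 0.001]
ft_force: [0.3, -0.3, -0.4]
width: 47.0
grasp_force: 0.0
```

```bash
python3 - <<'E'
from h import *
s=snap('side');o=ctrl.get_obs();p=np.array(o['ee_pos']);w=o['width'];print(p,w)
y=np.array([np.cos(.115),np.sin(.115),0])
i=cv2.resize(s['pixels'],None,fx=8,fy=8,interpolation=cv2.INTER_CUBIC)
for q in [p,p+y*w/2,p-y*w/2,[502,-316,62]]: cv2.circle(i,tuple(int(v) for v in proj(s,q)*8+4),4,(0,255,0),1)
cv2.imwrite('pics/c5.png',i[8*130:8*200,8*330:8*420])
E
```

```text
[ 503.68228023 -316.42442391  113.39181336] 50.630970785978455
```

View pics/c5.png

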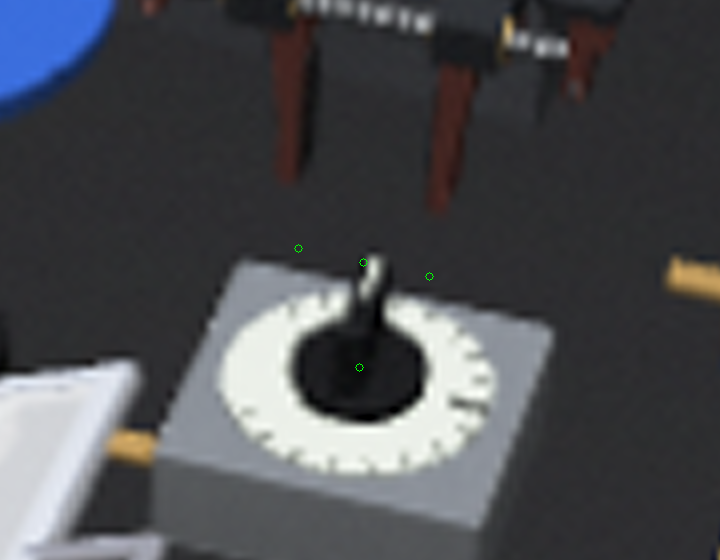

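```bash
python3 - <<'E'
from h import *
s=snap('side');t=snap('top')
print(tri(t,(407.5,221),s,(345,131.3)))
# sanity: known thing in both views: blue gauge / grey gauge corner top (+x,+y) z=50 ; grey gauge zero line
print(tri(t,(385+160/6-.5,230+245/6-.5),s,(345+217/5-.5,155+128/5-.5)))
f=lambda i,x,y,w,h,W,H:cv2.resize(i[y:y+h,x:x+w],(W,H),interpolation=cv2.INTER_CUBIC)
cv2.imwrite('pics/c6.png',np.hstack([f(s['pixels'],330,90,100,100,400,400),f(t['pixels'],370,200,60,60,400,400)]))
for n in('masks_of',):
  for c in('top','side'): print(c)
print(ctrl.get_obs()['ee_pos'])
E
```

```text
(array([ 585.75487481, -274.83304323,  230.93844999]), np.float64(0.9512443343076592))
(array([ 457.73309779, -315.7926901 ,   59.74934371]), np.float64(0.1652937010977032))
top
side
[ 502.41767092 -315.60223436  111.70831164]
```

View pics/c6.png

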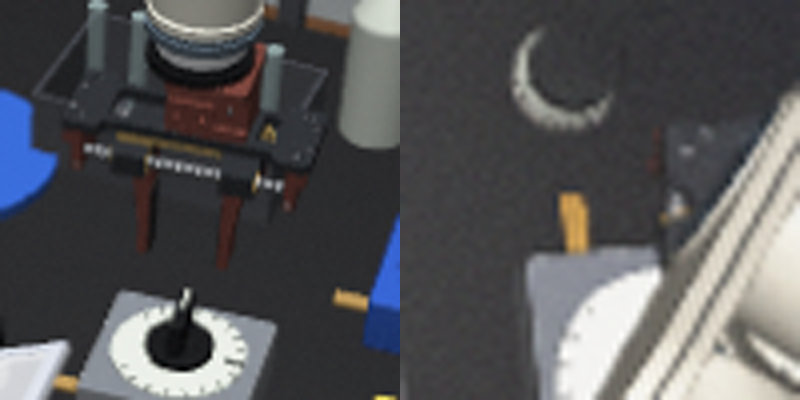

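Emit:
apply_moves --targets '[[0.2,[0,0,0.6],[0,0,0]],[0.2,[0,0,0.4],[0,0,0]],[0.2,[0,0,0.1],[0,0,0]],[0.2,[0,0,0.1],[0,0,0]],[0.2,[0,0,0],[0,0,0]]]'

```text
t: 7.58
ee_pos: [503.0, -316.0, 52.4]
orientation: [2.09, 2.345, -0.0]
ft_force: [-0.5, 0.0, 0.5]
width: 52.8
grasp_force: 0.0
```

Emit:
apply_moves --targets '[[0.2,[0,0,0.1],[0,0,0]],[0.2,[0,0,0.05],[0,0,0]],[0.2,[0,0,0],[0,0,0]],[-1,[0,0,0],[0,0,0]],[-1,[0,0,0],[0,0,0]],[-1,[0,0,0],[0,0,0]],[-1,[0,0,0],[0,0,0]],[-1,[0,0,0],[0,0,0]]]'

```text
t: 8.57
ee_pos: [501.8, -315.8, 44.8]
orientation: [-2.089, -2.344, 0.002]
ft_force: [-4.2, -0.1, 4.7]
width: 12.0
grasp_force: 30.0
```

Emit:
apply_moves --targets '[[-1,[0,0,0],[0,0,0]],[-1,[0,0,0],[0,0,0]],[-1,[0,0,0],[0,0,0]]]'

```text
t: 8.95
ee_pos: [501.8, -315.8, 44.8]
orientation: [-2.089, -2.344, 0.001]
ft_force: [-5.0, -1.1, 2.7]
width: 11.5
grasp_force: 30.0
```

Emit:
apply_moves --targets '[[-1,[0,0,0],[0,0,0.1]],[-1,[0,0,0],[0,0,0.1]],[-1,[0,0,0],[0,0,0.1]],[-1,[0,0,0],[0,0,0.1]],[-1,[0,0,0],[0,0,0.1]],[-1,[0,0,0],[0,0,0.1]],[-1,[0,0,0],[0,0,0.1]],[-1,[0,0,0],[0,0,0.1]]]'

```text
t: 9.95
ee_pos: [499.6, -314.5, 44.7]
orientation: [-3.067, -0.66, 0.008]
ft_force: [-12.4, 3.4, 12.4]
width: 11.7
grasp_force: 30.0
```

Emit:
apply_moves --targets '[[-1,[0,0,0],[0,0,0.1]],[-1,[0,0,0],[0,0,0.1]],[-1,[0,0,0],[0,0,0]],[-1,[0,0,0],[0,0,0]]]'

```text
t: 10.45
ee_pos: [499.4, -313.9, 44.8]
orientation: [-3.132, -0.18, 0.01]
ft_force: [-12.6, 5.1, 12.7]
width: 11.8
grasp_force: 30.0
```

```bash
python3 - <<'E'
from h import *
o=ctrl.get_obs();Rm=R.from_rotvec(o['orientation']).as_matrix();print(o['ee_pos'],o['width'],o['grasp_force'],o['ft_force'],o['moment'],'yaw',np.arctan2(Rm[1,1],Rm[0,1]),o['qpos'])
E
```

```text
[ 499.38970388 -313.93784573   44.75516353] 11.7655385315828 30.002141296863556 [-12.6438027    5.09526335  12.6600365 ] [ 0.84785992  2.26230933 -0.02338639] yaw -1.45609237756309 [-5.81201179e-01  5.72768417e-01  1.78573859e+00 -4.57392355e-04
  7.90618888e-01  8.75200439e-01]
```

Emit:
apply_moves --targets '[[0.2,[0,0,0],[0,0,0]],[0.2,[0,0,0],[0,0,0]],[0.2,[0,0,0],[0,0,0]],[0.2,[0,0,-0.6],[0,0,0]],[0.2,[0,0,-0.9],[0,0,0]],[0.2,[0,0,-0.9],[0,0,0]],[0.2,[0,0,0],[0,0,0]]]'

```text
t: 11.32
ee_pos: [505.4, -317.5, 168.6]
orientation: [3.132, 0.18, 0.01]
ft_force: [1.4, -1.0, -0.2]
width: 52.9
grasp_force: 0.0
```

```bash
python3 - <<'E'
from h import *
s=snap('side');t=snap('top')
f=lambda i,x,y,w,h,W,H:cv2.resize(i[y:y+h,x:x+w],(W,H),interpolation=cv2.INTER_CUBIC)
cv2.imwrite('pics/c7.png',np.vstack([np.hstack([f(s['pixels'],345,150,60,60,300,300),f(t['pixels'],245,185,135,100,400,300)]),f(s['pixels'],230,160,210,90,700,300)]))
for n in ['cover_handle','cover_hinge']:
  for c,im in(('top',t),('side',s)):
    print(n,c,[(round(r['score'],2),np.round(r['xy'],1).tolist()) for r in ctrl.pinpoint(n,c)])
E
```

```text
cover_handle top [(0.92, [315.0, 257.3])]
cover_handle side [(0.68, [341.1, 210.3])]
cover_hinge top [(0.6, [316.4, 205.3])]
cover_hinge side [(0.9, [282.9, 215.0])]
```

View pics/c7.png

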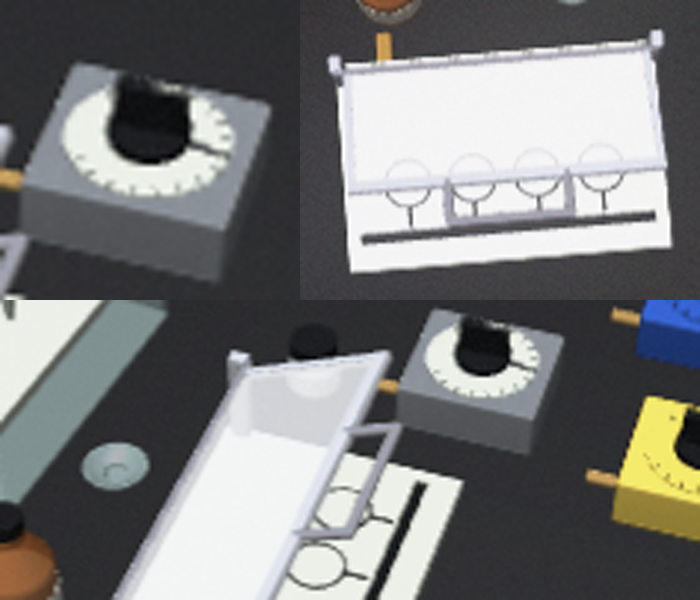

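The bezel pointer now stands on the zero line (side crop). The deck and handle corners are clear, so I'll fit the deck pose and cover angle.

```bash
python3 - <<'E'
from h import *
from scipy.optimize import least_squares
s=snap('side');t=snap('top')
A=[(t,(261.9,275.7),(-90,175,16)),(t,(370.5,267),(-90,-175,16)),(t,(256.8,206.7),(118,168,108)),(t,(365.1,197.7),(118,-168,108)),
(t,(281.4,246),(0,105,16)),(t,(303,244.3),(0,35,16)),(t,(325,242.3),(0,-35,16)),(t,(346.9,240.7),(0,-105,16)),
(s,(368.6,214.6),(-90,-175,16)),(s,(327,301),(-90,175,16)),(s,(301.4,176.5),(118,-168,108)),(s,(256,262),(118,168,108))]
H=[(t,(295.6,258.3),55),(t,(336.1,256),-55),(s,(349.4,198.4),-55),(s,(335,229.6),55)]
W=lambda v,q:np.array([v[0]+q[0]*np.cos(v[2])-q[1]*np.sin(v[2]),v[1]+q[0]*np.sin(v[2])+q[1]*np.cos(v[2]),q[2]])
def f(v):
    r=[proj(im,W(v,q))-px for im,px,q in A]
    r+=[proj(im,W(v,(110-185*np.cos(v[3]),y,100+185*np.sin(v[3]))))-px for im,px,y in H]
    return np.concatenate(r)
z=least_squares(f,[550,-12,0.1,.5],loss='soft_l1');print(z.x.round(4));print(f(z.x).reshape(-1,2).round(1).tolist())
v=z.x;np.save('deck.npy',v)
print('handle',W(v,(110-185*np.cos(v[3]),0,100+185*np.sin(v[3]))),'hinge',W(v,(110,0,100)))
for y in(-105,-35,35,105): print(W(v,(0,y,16)).round(1))
print(ctrl.get_obs()['ee_pos'])
E
```

```text
[ 5.41805e+02 -1.22528e+01  9.95000e-02  4.17000e-01]
[[-0.1, 0.1], [0.5, -0.1], [-0.1, -0.5], [0.6, -0.1], [0.2, 0.1], [0.3, 0.0], [0.0, 0.3], [-0.2, 0.1], [0.3, 0.1], [4.2, 5.1], [0.0, 1.3], [-1.1, -0.8], [1.9, 0.3], [-1.0, -0.5], [-1.2, 1.8], [0.1, -0.6]]
handle [482.95359761 -18.1301358  174.93491192] hinge [651.26057177  -1.32176223 100.        ]
[ 552.2 -116.7   16. ]
[545.3 -47.1  16. ]
[538.3  22.6  16. ]
[531.4  92.2  16. ]
[ 502.28089347 -315.50072599  163.51327729]
```

```bash
python3 - <<'E'
from h import *
plan([(480,-260,225,-1.0,-.2,0,50),(483,-18,225,.0995,-.2,1,50),(483,-18,145,.0995,-.2,0),(483,-18,126,.0995,-.2,1)])
import json
c=np.linspace(.417,1.68,17);y=185*(np.cos(c[0])-np.cos(c));z=-185*(np.sin(c)-np.sin(c[0]))
r=[];a=b=0
for i in range(1,17):
    dy=round((y[i]-a)/50,2);dz=round((z[i]-b)/50,2);a+=dy*50;b+=dz*50;r.append([-1,[0,dy,dz],[0,0,0]])
print(json.dumps(r[:8]));print(json.dumps(r[8:]))
E
```

```text
[[-0.2, [-0.11, -0.38, -0.41], [0, 0, -0.1]], [-0.2, [-0.04, -0.4, -0.41], [0, 0, -0.1]], [-0.2, [0.02, -0.4, -0.41], [0, 0, -0.09]], [-0.2, [0.38, -0.58, 0.0], [0, 0, -0.1]], [-0.2, [0.47, -0.51, 0.0], [0, 0, -0.1]], [-0.2, [0.54, -0.43, 0.0], [0, 0, -0.1]], [-0.2, [0.6, -0.34, 0.0], [0, 0, -0.1]], [-0.2, [0.65, -0.24, 0.0], [0, 0, -0.1]]]
[[-0.2, [0.67, -0.14, 0.0], [0, 0, -0.1]], [-0.2, [0.69, -0.04, 0.0], [0, 0, -0.1]], [-0.2, [0, 0, 0], [0, 0, 0]], [-0.2, [0.0, 0.0, 0.8], [0, 0, -0.0]], [-0.2, [0.0, 0.0, 0.8], [0, 0, -0.0]], [-0.2, [0.0, 0.0, 0.38], [0, 0, -0.0]], [-0.2, [0, 0, 0], [0, 0, 0]]]
end [482.8 -18.2 126. ] 0.099 rows 15
[[-1, [0, 0.13, -0.26], [0, 0, 0]], [-1, [0, 0.15, -0.25], [0, 0, 0]], [-1, [0, 0.17, -0.24], [0, 0, 0]], [-1, [0, 0.18, -0.23], [0, 0, 0]], [-1, [0, 0.21, -0.21], [0, 0, 0]], [-1, [0, 0.22, -0.19], [0, 0, 0]], [-1, [0, 0.23, -0.17], [0, 0, 0]], [-1, [0, 0.25, -0.16], [0, 0, 0]]]
[[-1, [0, 0.26, -0.13], [0, 0, 0]], [-1, [0, 0.26, -0.12], [0, 0, 0]], [-1, [0, 0.28, -0.09], [0, 0, 0]], [-1, [0, 0.28, -0.07], [0, 0, 0]], [-1, [0, 0.29, -0.05], [0, 0, 0]], [-1, [0, 0.29, -0.03], [0, 0, 0]], [-1, [0, 0.29, 0.0], [0, 0, 0]], [-1, [0, 0.3, 0.02], [0, 0, 0]]]
```

Emit:
apply_moves --targets '[[-0.2,[-0.11,-0.38,-0.41],[0,0,-0.1]],[-0.2,[-0.04,-0.4,-0.41],[0,0,-0.1]],[-0.2,[0.02,-0.4,-0.41],[0,0,-0.09]],[-0.2,[0.38,-0.58,0.0],[0,0,-0.1]],[-0.2,[0.47,-0.51,0.0],[0,0,-0.1]],[-0.2,[0.54,-0.43,0.0],[0,0,-0.1]],[-0.2,[0.6,-0.34,0.0],[0,0,-0.1]],[-0.2,[0.65,-0.24,0.0],[0,0,-0.1]]]'

```text
t: 12.72
ee_pos: [482.8, -86.2, 225.8]
orientation: [-2.442, -1.976, 0.001]
ft_force: [1.4, 0.3, -0.4]
width: 34.9
grasp_force: 0.0
```

Emit:
apply_moves --targets '[[-0.2,[0.67,-0.14,0.0],[0,0,-0.1]],[-0.2,[0.69,-0.04,0.0],[0,0,-0.1]],[-0.2,[0,0,0],[0,0,0]],[-0.2,[0.0,0.0,0.6],[0,0,0]],[-0.2,[0,0,0],[0,0,0]],[-0.2,[0,0,0],[0,0,0]]]'

```text
t: 13.48
ee_pos: [483.7, -19.2, 196.7]
orientation: [2.111, 2.327, -0.0]
ft_force: [0.0, 0.5, 0.0]
width: 35.1
grasp_force: 0.0
```

```bash
python3 - <<'E'
from h import *
s=snap('side');t=snap('top');o=ctrl.get_obs();p=np.array(o['ee_pos']);w=o['width'];Rm=R.from_rotvec(o['orientation']).as_matrix();print(p,w,np.arctan2(Rm[1,1],Rm[0,1]))
i=cv2.resize(s['pixels'],None,fx=6,fy=6,interpolation=cv2.INTER_CUBIC)
for dz,c in((0,(0,0,255)),(30,(0,255,0))):
  for k in(1,-1): cv2.circle(i,tuple(int(v) for v in proj(s,p+Rm[:,1]*k*(w/2+6)+[0,0,dz])*6+3),4,c,1)
cv2.imwrite('pics/c8.png',i[6*130:6*230,6*300:6*400])
E
```

```text
[484.02034618 -19.05606651 197.12194413] 35.5266794669459 0.09790670829949004
```

View pics/c8.png

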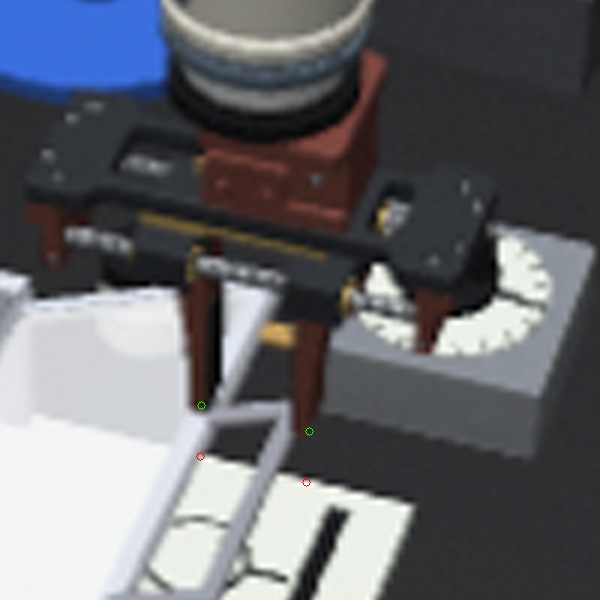

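Emit:
apply_moves --targets '[[-0.2,[0,0,0.6],[0,0,0]],[-0.2,[0,0,0.4],[0,0,0]],[-0.2,[0,0,0.4],[0,0,0]],[-0.2,[0,0,0],[0,0,0]],[-1,[0,0,0],[0,0,0]],[-1,[0,0,0],[0,0,0]],[-1,[0,0,0],[0,0,0]],[-1,[0,0,0],[0,0,0]]]'

```text
t: 14.58
ee_pos: [483.7, -18.6, 126.7]
orientation: [2.108, 2.328, 0.001]
ft_force: [0.6, -0.1, 1.4]
width: 9.3
grasp_force: 30.0
```

Rod gripped (9.3 mm). Swing it open.

Emit:
apply_moves --targets '[[-1,[0,0.13,-0.26],[0,0,0]],[-1,[0,0.15,-0.25],[0,0,0]],[-1,[0,0.17,-0.24],[0,0,0]],[-1,[0,0.18,-0.23],[0,0,0]],[-1,[0,0.21,-0.21],[0,0,0]],[-1,[0,0.22,-0.19],[0,0,0]],[-1,[0,0.23,-0.17],[0,0,0]],[-1,[0,0.25,-0.16],[0,0,0]]]'

```text
t: 15.58
ee_pos: [559.3, -11.1, 213.7]
orientation: [-2.108, -2.328, 0.003]
ft_force: [-5.7, -2.5, 5.1]
width: 9.2
grasp_force: 30.0
```

Emit:
apply_moves --targets '[[-1,[0,0.26,-0.13],[0,0,0]],[-1,[0,0.26,-0.12],[0,0,0]],[-1,[0,0.28,-0.09],[0,0,0]],[-1,[0,0.28,-0.07],[0,0,0]],[-1,[0,0.29,-0.05],[0,0,0]],[-1,[0,0.29,-0.03],[0,0,0]],[-1,[0,0.29,0],[0,0,0]],[-1,[0,0.3,0.02],[0,0,0]]]'

```text
t: 16.58
ee_pos: [672.9, 0.2, 235.0]
orientation: [2.109, 2.329, -0.0]
ft_force: [-2.3, -3.0, 0.1]
width: 9.1
grasp_force: 30.0
```

```bash
python3 - <<'E'
from h import *
o=ctrl.get_obs();print(o['ee_pos'],o['width'],o['grasp_force'],o['ft_force'],o['qpos'])
v=np.load('deck.npy');p=np.array(o['ee_pos'])[:2]-v[:2];dx=p@[np.cos(v[2]),np.sin(v[2])];print('handle deck x',dx,'angle',np.arctan2(o['ee_pos'][2]+49-100,110-dx))
E
```

```text
[6.72949112e+02 1.77258334e-01 2.35047766e+02] 9.141123695457601 30.000275373458862 [-2.25137949 -3.02526454  0.10670504] [-1.73420751e-02  4.50871483e-01  1.47591217e+00 -1.65131777e-04
  1.21485045e+00 -1.16343918e-01]
handle deck x 131.73014998762628 angle 1.688320236655777
```

```bash
python3 - <<'E'
from h import *
plan([(673,0,235,.098,-.2,3),(673,0,305,.098,-.2),(450,-150,305,.098,-.2,1,50)])
E
```

```text
[[-0.2, [0.0, 0.0, 0.0], [0, 0, 0.0]], [-0.2, [0, 0, 0], [0, 0, 0]], [-0.2, [0, 0, 0], [0, 0, 0]], [-0.2, [0, 0, 0], [0, 0, 0]], [-0.2, [0.0, 0.0, -0.7], [0, 0, 0.0]], [-0.2, [0.0, 0.0, -0.7], [0, 0, 0.0]], [-0.2, [-0.42, -0.79, 0.0], [0, 0, 0.0]], [-0.2, [-0.43, -0.79, 0.0], [0, 0, 0.0]]]
[[-0.2, [-0.42, -0.79, 0.0], [0, 0, 0.0]], [-0.2, [-0.43, -0.79, 0.0], [0, 0, 0.0]], [-0.2, [-0.42, -0.79, 0.0], [0, 0, 0.0]], [-0.2, [-0.43, -0.78, 0.0], [0, 0, 0.0]], [-0.2, [0, 0, 0], [0, 0, 0]]]
end [ 450.2 -150.1  305. ] 0.099 rows 13
```

Emit:
apply_moves --targets '[[-0.2,[0,0,0],[0,0,0]],[-0.2,[0,0,0],[0,0,0]],[-0.2,[0,0,0],[0,0,0]],[-0.2,[0,0,-0.7],[0,0,0]],[-0.2,[0,0,-0.7],[0,0,0]],[-0.2,[-0.42,-0.79,0],[0,0,0]],[-0.2,[-0.43,-0.79,0],[0,0,0]],[-0.2,[-0.42,-0.79,0],[0,0,0]]]'

```text
t: 17.58
ee_pos: [558.9, -75.2, 305.4]
orientation: [2.108, 2.329, 0.001]
ft_force: [0.0, 0.4, -0.1]
width: 35.2
grasp_force: 0.0
```

Emit:
apply_moves --targets '[[-0.2,[-0.42,-0.79,0],[0,0,0]],[-0.2,[-0.43,-0.79,0],[0,0,0]],[-0.2,[-0.42,-0.79,0],[0,0,0]],[-0.2,[0,0,0],[0,0,0]]]'

```text
t: 18.08
ee_pos: [446.5, -150.5, 305.7]
orientation: [2.112, 2.325, 0.0]
ft_force: [1.7, 0.5, 0.5]
width: 35.4
grasp_force: 0.0
```

```bash
python3 - <<'E'
from h import *
s=snap('side','side1');t=snap('top','top1')
for l in('cellA','cellA_tip'):
  for c,im,z in(('top',t,3 if l=='cellA' else 17),('side',s,3 if l=='cellA' else 17)):
    print(l,c,[(round(r['score'],2),np.round(r['xy'],1).tolist(),atz(im,r['xy'],z)[:2].round(1).tolist()) for r in ctrl.pinpoint(l,c)])
f=lambda i,x,y,w,h,W,H:cv2.resize(i[y:y+h,x:x+w],(W,H),interpolation=cv2.INTER_CUBIC)
cv2.imwrite('pics/c9.png',np.hstack([f(t['pixels'],175,230,70,70,400,400)*1,f(s['pixels'],240,300,100,100,400,400)]))
cv2.imwrite('pics/cells_t.png',f(t['pixels'],175,225,75,75,600,600))
cv2.imwrite('pics/cells_s.png',f(s['pixels'],240,300,100,100,600,600))
E
```

```text
cellA top [(0.54, [225.7, 274.8], [436.9, 269.7])]
cellA side [(0.82, [313.5, 339.9], [436.3, 256.3])]
cellA_tip top [(0.67, [224.3, 266.4], [462.7, 273.0])]
cellA_tip side [(0.73, [300.4, 339.5], [462.1, 276.6])]
```

View pics/c9.png

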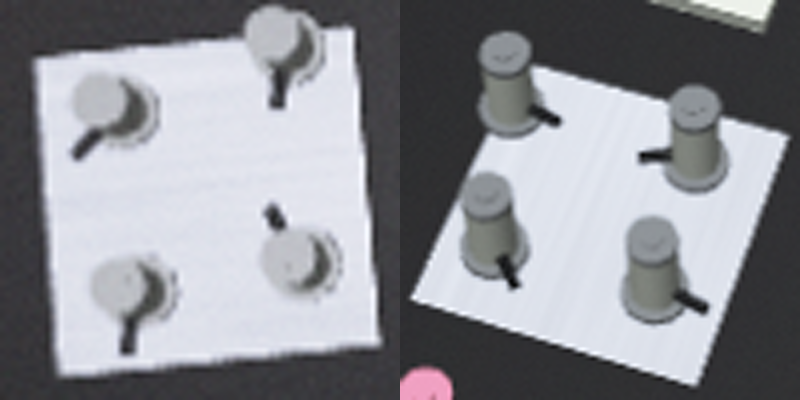

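The crops show four cells. The top-right one (now ~(224,237) in the top view) has been knocked to the plate edge; it still stands. I'll fit each cell pose from both views.

```bash
python3 - <<'E'
from h import *
from scipy.optimize import least_squares
s=snap('side');t=snap('top')
T=lambda x,y:np.array([175+x/(400/70)-.4,230+y/(400/70)-.4]);S=lambda x,y:np.array([240+x/4-.4,300+y/4-.4])
C={'A':((101,99),(77,155),(87,193),(115,287)),'B':((275,33),(278,106),(105,50),(158,120)),'C':((120,287),(128,352),(253,240),(307,307)),'D':((290,262),(270,208),(295,103),(241,158))}
for k,(a,b,c,d) in C.items():
    def f(v):
        top=[v[0],v[1],67];tip=[v[0]+36*np.cos(v[2]),v[1]+36*np.sin(v[2]),17]
        return np.concatenate([proj(t,top)-T(*a),proj(t,tip)-T(*b),proj(s,top)-S(*c),proj(s,tip)-S(*d)])
    x0=atz(t,T(*a),67);x1=atz(t,T(*b),17)
    z=least_squares(f,[x0[0],x0[1],np.arctan2(*(x1-x0)[[1,0]])])
    print(k,z.x.round(2),f(z.x).round(1).tolist(), 'tri top',tri(t,T(*a),s,S(*c))[0].round(0))
E
```

```text
A [518.55 364.34   2.42] [0.8, -0.2, 0.3, 0.0, -0.1, 0.6, -0.1, 0.3] tri top [517. 366.  72.]
B [557.43 271.31   3.02] [0.8, -0.5, 0.9, -0.1, -0.1, 0.7, 0.1, 1.0] tri top [555. 273.  73.]
C [417.72 350.82   3.06] [0.4, -0.6, 0.8, 0.2, -0.3, 0.2, 0.2, 0.9] tri top [416. 352.  70.]
D [433.72 258.15   0.59] [1.0, -0.9, 0.8, 0.1, 0.3, 1.2, -0.3, 0.7] tri top [432. 260.  76.]
```

```bash
cat > m.py <<'E'
from h import *
v=np.load('deck.npy')
def st(i): y=-105+70*i;return v[0]-y*np.sin(v[2]),v[1]+y*np.cos(v[2])
def pick(x,y,psi,zt=150): plan([(x,y,zt,psi,.1,0,50),(x,y,60,psi,.1,0,50),(x,y,-4,psi,.1,1,32),(x,y,-4,psi,-1,4)])
def place(i,psi,dx=0,dy=0,zt=120,start=None):
    x,y=st(i);x+=dx;y+=dy;p=start if start is not None else ctrl.get_obs()['ee_pos']
    plan([(p[0],p[1],zt,psi if 0 else cur(start),-1,0,45),(x,y,zt,psi,-1,2,50),(x,y,40,psi,-1,0,40),(x,y,12,psi,-1,2,14)],start)
def cur(start=None):
    if start is not None:return start[3]
    Rm=R.from_rotvec(ctrl.get_obs()['orientation']).as_matrix();return np.arctan2(Rm[1,1],Rm[0,1])
E
python3 - <<'E'
from m import *
pick(433.7,258.2,-1.2)
E
```

```text
[[0.1, [0.9, 0.06, 0.34], [0, 0, 0.09]], [0.1, [0.9, -0.07, 0.35], [0, 0, 0.09]], [0.1, [0.88, -0.2, 0.34], [0, 0, 0.09]], [0.1, [0.85, -0.32, 0.35], [0, 0, 0.09]], [0.1, [0.79, -0.44, 0.34], [0, 0, 0.09]], [0.1, [0.73, -0.55, 0.35], [0, 0, 0.09]], [0.1, [0.64, -0.64, 0.34], [0, 0, 0.1]], [0.1, [0.53, -0.73, 0.35], [0, 0, 0.09]]]
[[0.1, [0.43, -0.81, 0.34], [0, 0, 0.1]], [0.1, [0.0, 0.0, 0.9], [0, 0, -0.0]], [0.1, [0.0, 0.0, 0.9], [0, 0, -0.0]], [0.1, [0.0, 0.0, 0.43], [0, 0, -0.0]], [0.1, [0.0, 0.0, 0.43], [0, 0, -0.0]], [0.1, [0.0, 0.0, 0.42], [0, 0, -0.0]], [0.1, [0, 0, 0], [0, 0, 0]], [-1, [0.0, 0.0, 0.0], [0, 0, -0.0]]]
[[-1, [0, 0, 0], [0, 0, 0]], [-1, [0, 0, 0], [0, 0, 0]], [-1, [0, 0, 0], [0, 0, 0]], [-1, [0, 0, 0], [0, 0, 0]]]
end [433.8 258.4  -3.9] -1.204 rows 20
```

Emit:
apply_moves --targets '[[0.1,[0.9,0.06,0.34],[0,0,0.09]],[0.1,[0.9,-0.07,0.35],[0,0,0.09]],[0.1,[0.88,-0.2,0.34],[0,0,0.09]],[0.1,[0.85,-0.32,0.35],[0,0,0.09]],[0.1,[0.79,-0.44,0.34],[0,0,0.09]],[0.1,[0.73,-0.55,0.35],[0,0,0.09]],[0.1,[0.64,-0.64,0.34],[0,0,0.1]],[0.1,[0.53,-0.73,0.35],[0,0,0.09]]]'

```text
t: 19.48
ee_pos: [435.3, 214.3, 166.7]
orientation: [-3.036, -0.806, -0.001]
ft_force: [0.7, 0.2, 0.7]
width: 48.3
grasp_force: 0.0
```

Emit:
apply_moves --targets '[[0.1,[0.43,-0.81,0.34],[0,0,0.1]],[0.1,[0,0,0.9],[0,0,0]],[0.1,[0,0,0.6],[0,0,0]],[0.1,[0,0,0],[0,0,0]],[0.1,[0,0,0],[0,0,0]]]'

```text
t: 20.1
ee_pos: [434.4, 258.5, 76.0]
orientation: [-3.089, -0.572, -0.001]
ft_force: [0.1, -0.5, 0.2]
width: 48.4
grasp_force: 0.0
```

```bash
python3 - <<'E'
from m import *
o=ctrl.get_obs();print(o['ee_pos'],cur(),o['width'])
s=snap('side');p=np.array(o['ee_pos']);Rm=R.from_rotvec(o['orientation']).as_matrix()
i=cv2.resize(s['pixels'][280:400,250:370],(600,600),interpolation=cv2.INTER_CUBIC)
for q in [p+Rm[:,1]*k*(o['width']/2+6)+[0,0,30] for k in(1,-1)]+[[433.7,258.2,67]]:
    cv2.circle(i,tuple(int(a) for a in (proj(s,q)-[250,280])*5+2),4,(0,255,0),1)
cv2.imwrite('pics/c10.png',i)
E
```

```text
[434.35559733 258.50861648  76.02677528] -1.2045407148948508 48.42601851153215
```

View pics/c10.png

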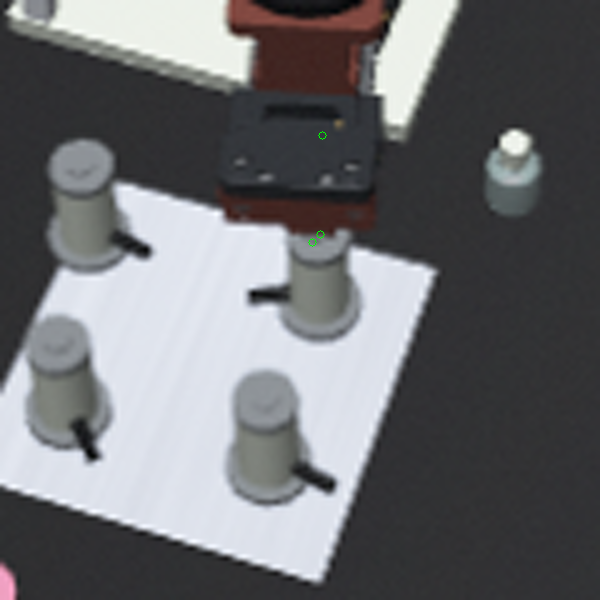

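The gripper sits over the near-right cell (320,235 in the crop), aligned. Descend and grip.

Emit:
apply_moves --targets '[[0.1,[0,0,0.5],[0,0,0]],[0.1,[0,0,0.5],[0,0,0]],[0.1,[0,0,0.4],[0,0,0]],[0.1,[0,0,0.2],[0,0,0]],[0.1,[0,0,0],[0,0,0]],[-1,[0,0,0],[0,0,0]],[-1,[0,0,0],[0,0,0]],[-1,[0,0,0],[0,0,0]]]'

```text
t: 21.15
ee_pos: [434.2, 258.4, -4.0]
orientation: [-3.089, -0.572, -0.002]
ft_force: [-1.0, -1.2, 6.1]
width: 29.7
grasp_force: 30.0
```

Emit:
apply_moves --targets '[[-1,[0,0,0],[0,0,0]],[-1,[0,0,0],[0,0,0]]]'

```text
t: 21.4
ee_pos: [434.3, 258.4, -4.0]
orientation: [-3.089, -0.572, -0.002]
ft_force: [-0.3, -1.1, 6.7]
width: 29.6
grasp_force: 30.0
```

```bash
python3 - <<'E'
from m import *
o=ctrl.get_obs();print(o['ee_pos'],cur(),o['width'],o['grasp_force'],o['ft_force'])
place(1,1.446)
E
```

```text
[434.28630555 258.35433077  -3.97244665] -1.2047007131849308 29.62762609264064 30.001080930233 [-0.33069048 -1.1204531   6.65506336]
[[-1, [0.0, 0.0, -0.83], [0, 0, -0.0]], [-1, [0.0, 0.0, -0.82], [0, 0, -0.0]], [-1, [0.0, 0.0, -0.83], [0, 0, -0.0]], [-1, [-0.01, 0.41, 0.0], [0, 0, -0.11]], [-1, [-0.08, 0.4, 0.0], [0, 0, -0.11]], [-1, [-0.14, 0.38, 0.0], [0, 0, -0.1]], [-1, [-0.2, 0.35, 0.0], [0, 0, -0.11]], [-1, [-0.26, 0.31, 0.0], [0, 0, -0.1]]]
[[-1, [-0.31, 0.27, 0.0], [0, 0, -0.11]], [-1, [-0.35, 0.21, 0.0], [0, 0, -0.1]], [-1, [-0.37, 0.16, 0.0], [0, 0, -0.11]], [-1, [-0.4, 0.09, 0.0], [0, 0, -0.1]], [-1, [-0.4, 0.02, 0.0], [0, 0, -0.11]], [-1, [-0.4, -0.04, 0.0], [0, 0, -0.1]], [-1, [-0.39, -0.11, 0.0], [0, 0, -0.11]], [-1, [-0.37, -0.17, 0.0], [0, 0, -0.1]]]
[[-1, [-0.34, -0.23, 0.0], [0, 0, -0.11]], [-1, [-0.29, -0.28, 0.0], [0, 0, -0.1]], [-1, [-0.24, -0.33, 0.0], [0, 0, -0.11]], [-1, [0, 0, 0], [0, 0, 0]], [-1, [0, 0, 0], [0, 0, 0]], [-1, [0.0, 0.0, 0.53], [0, 0, 0.0]], [-1, [0.0, 0.0, 0.54], [0, 0, 0.0]], [-1, [0.0, 0.0, 0.53], [0, 0, 0.0]]]
[[-1, [0.0, 0.0, 0.19], [0, 0, 0.0]], [-1, [0.0, 0.0, 0.19], [0, 0, 0.0]], [-1, [0.0, 0.0, 0.18], [0, 0, 0.0]], [-1, [0, 0, 0], [0, 0, 0]], [-1, [0, 0, 0], [0, 0, 0]]]
end [545.3 -47.1  12. ] 1.45 rows 29
```

Emit:
apply_moves --targets '[[-1,[0,0,-0.83],[0,0,0]],[-1,[0,0,-0.82],[0,0,0]],[-1,[0,0,-0.83],[0,0,0]],[-1,[-0.01,0.41,0],[0,0,-0.11]],[-1,[-0.08,0.4,0],[0,0,-0.11]],[-1,[-0.14,0.38,0],[0,0,-0.1]],[-1,[-0.2,0.35,0],[0,0,-0.11]],[-1,[-0.26,0.31,0],[0,0,-0.1]]]'

```text
t: 22.4
ee_pos: [468.1, 161.8, 119.3]
orientation: [-2.589, -1.779, 0.0]
ft_force: [0.5, 0.4, -0.8]
width: 29.4
grasp_force: 30.0
```

Emit:
apply_moves --targets '[[-1,[-0.31,0.27,0],[0,0,-0.11]],[-1,[-0.35,0.21,0],[0,0,-0.1]],[-1,[-0.37,0.16,0],[0,0,-0.11]],[-1,[-0.4,0.09,0],[0,0,-0.1]],[-1,[-0.4,0.02,0],[0,0,-0.11]],[-1,[-0.4,-0.04,0],[0,0,-0.1]],[-1,[-0.39,-0.11,0],[0,0,-0.11]],[-1,[-0.37,-0.17,0],[0,0,-0.1]]]'

```text
t: 23.4
ee_pos: [523.8, 9.3, 119.2]
orientation: [-0.955, -2.992, 0.0]
ft_force: [0.5, -0.4, -0.4]
width: 29.3
grasp_force: 30.0
```

Emit:
apply_moves --targets '[[-1,[-0.34,-0.23,0],[0,0,-0.11]],[-1,[-0.29,-0.28,0],[0,0,-0.1]],[-1,[-0.24,-0.33,0],[0,0,-0.11]],[-1,[0,0,0],[0,0,0]],[-1,[0,0,0.53],[0,0,0]],[-1,[0,0,0.54],[0,0,0]],[-1,[0,0,0],[0,0,0]]]'

```text
t: 24.28
ee_pos: [542.5, -46.6, 64.2]
orientation: [-0.193, -3.131, -0.001]
ft_force: [-0.4, 0.0, -1.5]
width: 29.5
grasp_force: 30.0
```

```bash
python3 - <<'E'
from m import *
o=ctrl.get_obs();print(o['ee_pos'],cur(),o['width'],o['grasp_force'],o['ft_force'],st(1))
E
```

```text
[542.50408778 -46.57102205  64.16062483] 1.4474254886388818 29.486904485495394 29.99989092350006 [-0.37827304  0.01446493 -1.48805573] (np.float64(545.2831009070467), np.float64(-47.07955576167894))
```

Emit:
apply_moves --targets '[[-1,[0,0,0],[0,0,0]],[-1,[0,0,0],[0,0,0]]]'

```text
t: 24.52
ee_pos: [545.5, -47.3, 66.9]
orientation: [0.19, 3.134, -0.0]
ft_force: [-0.1, 0.3, -0.7]
width: 29.3
grasp_force: 30.0
```

```bash
python3 - <<'E'
from m import *
for i in range(4):
    ctrl.get_image('side');o=ctrl.get_obs();print(np.round(o['ee_pos'],1),round(cur(),3))
E
```

```text
[545.5 -47.4  66.9] 1.449
[545.3 -47.4  66.7] 1.45
[545.2 -47.4  66.6] 1.45
[545.1 -47.4  66.4] 1.45
```

Emit:
apply_moves --targets '[[-1,[0,0,0.5],[0,0,0]],[-1,[0,0,0.3],[0,0,0]],[-1,[0,0,0.2],[0,0,0]],[-1,[0,0,0.06],[0,0,0]],[-1,[0,0,0],[0,0,0]],[-1,[0,0,0],[0,0,0]],[-1,[0,0,0.03],[0,0,0]],[-1,[0,0,0],[0,0,0]]]'

```text
t: 25.72
ee_pos: [544.7, -47.4, 11.4]
orientation: [0.19, 3.136, -0.0]
ft_force: [-1.0, 0.1, -0.1]
width: 29.4
grasp_force: 30.0
```

Emit:
apply_moves --targets '[[-1,[0,0,0.03],[0,0,0]],[-1,[0,0,0],[0,0,0]],[-1,[0,0,0],[0,0,0]]]'

```text
t: 26.1
ee_pos: [544.7, -47.4, 9.8]
orientation: [-0.19, -3.136, 0.0]
ft_force: [-0.6, 0.7, -0.4]
width: 29.6
grasp_force: 30.0
```

Emit:
apply_moves --targets '[[-1,[0,0,0.02],[0,0,0]],[-1,[0,0,0],[0,0,0]]]'

```text
t: 26.35
ee_pos: [544.8, -47.4, 9.0]
orientation: [0.19, 3.136, -0.0]
ft_force: [-0.7, -0.3, 2.4]
width: 29.4
grasp_force: 30.0
```

Emit:
apply_moves --targets '[[0.1,[0,0,0],[0,0,0]],[0.1,[0,0,0],[0,0,0]],[0.1,[0,0,0],[0,0,0]],[0.1,[0,0,-0.4],[0,0,0]],[0.1,[0,0,-0.9],[0,0,0]],[0.1,[0,0,-0.9],[0,0,0]],[0.1,[0,0,0],[0,0,0]]]'

```text
t: 27.22
ee_pos: [547.3, -47.7, 122.1]
orientation: [0.189, 3.129, -0.001]
ft_force: [-0.2, -0.1, -0.2]
width: 48.4
grasp_force: 0.0
```

```bash
python3 - <<'E'
from m import *
s=snap('side');t=snap('top')
for l in('cellA','cellA_tip'):
  for c,im,z in(('top',t,16 if l=='cellA' else 30),('side',s,16 if l=='cellA' else 30)):
    print(l,c,[(round(r['score'],2),np.round(r['xy'],1).tolist(),atz(im,r['xy'],z)[:2].round(1).tolist()) for r in ctrl.pinpoint(l,c)])
    print([(round(r['score'],2),r['bbox']) for r in ctrl.masks_of('cellA',c)]) if l=='cellA' else 0
cv2.imwrite('pics/s2.png',s['pixels']);cv2.imwrite('pics/t2.png',t['pixels'])
# did plate cells move?
a=cv2.imread('pics/side1.png');
for k,(x,y,_) in {'A':(518.5,364.3,0),'B':(557.4,271.3,0),'C':(417.7,350.8,0)}.items():
    p=proj(s,(x,y,35)).astype(int);r=np.s_[p[1]-18:p[1]+18,p[0]-14:p[0]+14];print(k,p,cv2.absdiff(a[r],s['pixels'][r]).mean().round(2))
pick(417.7,350.8,-0.1)
E
```

```text
cellA top [(0.41, [327.4, 240.8], [551.1, -54.6])]
[(0.18, [254.6, 288.6, 265.7, 301.8])]
cellA side [(0.7, [371.9, 188.6], [503.3, -305.2]), (0.57, [210.4, 326.7], [684.6, 337.9]), (0.54, [323.3, 240.6], [549.1, -45.1])]
[(0.73, [255.6, 344.7, 277.7, 371.9]), (0.55, [318.3, 217.9, 337.4, 246.5])]
cellA_tip top [(0.53, [323.5, 255.0], [503.6, -42.4]), (0.44, [283.1, 242.6], [541.0, 86.9])]
cellA_tip side [(0.57, [334.3, 242.3], [512.9, -40.6]), (0.52, [351.1, 315.6], [373.4, 167.7])]
A [262 355] 0.61
B [266 320] 0.85
C [303 366] 0.84
[[0.1, [0.35, 0.76, -0.06], [0, 0, 0.1]], [0.1, [0.46, 0.7, -0.07], [0, 0, 0.1]], [0.1, [0.56, 0.62, -0.06], [0, 0, 0.1]], [0.1, [0.65, 0.52, -0.07], [0, 0, 0.1]], [0.1, [0.73, 0.41, -0.06], [0, 0, 0.1]], [0.1, [0.78, 0.29, -0.07], [0, 0, 0.1]], [0.1, [0.82, 0.16, -0.06], [0, 0, 0.1]], [0.1, [0.83, 0.04, -0.07], [0, 0, 0.1]]]
[[0.1, [0.83, -0.1, -0.06], [0, 0, 0.09]], [0.1, [0.81, -0.21, -0.07], [0, 0, 0.1]], [0.1, [0.0, 0.0, 0.9], [0, 0, -0.0]], [0.1, [0.0, 0.0, 0.9], [0, 0, -0.0]], [0.1, [0.0, 0.0, 0.43], [0, 0, -0.0]], [0.1, [0.0, 0.0, 0.43], [0, 0, -0.0]], [0.1, [0.0, 0.0, 0.42], [0, 0, -0.0]], [0.1, [0, 0, 0], [0, 0, 0]]]
[[-1, [0.0, 0.0, 0.0], [0, 0, -0.0]], [-1, [0, 0, 0], [0, 0, 0]], [-1, [0, 0, 0], [0, 0, 0]], [-1, [0, 0, 0], [0, 0, 0]], [-1, [0, 0, 0], [0, 0, 0]]]
end [417.7 350.6  -3.8] -0.105 rows 21
```

Emit:
apply_moves --targets '[[0.1,[0.35,0.76,-0.06],[0,0,0.1]],[0.1,[0.46,0.7,-0.07],[0,0,0.1]],[0.1,[0.56,0.62,-0.06],[0,0,0.1]],[0.1,[0.65,0.52,-0.07],[0,0,0.1]],[0.1,[0.73,0.41,-0.06],[0,0,0.1]],[0.1,[0.78,0.29,-0.07],[0,0,0.1]],[0.1,[0.82,0.16,-0.06],[0,0,0.1]],[0.1,[0.83,0.04,-0.07],[0,0,0.1]]]'

```text
t: 28.62
ee_pos: [443.1, 272.0, 144.3]
orientation: [-2.003, -2.42, 0.001]
ft_force: [0.1, 0.2, -0.1]
width: 48.7
grasp_force: 0.0
```

Emit:
apply_moves --targets '[[0.1,[0.83,-0.1,-0.06],[0,0,0.09]],[0.1,[0.81,-0.21,-0.07],[0,0,0.1]],[0.1,[0,0,0.9],[0,0,0]],[0.1,[0,0,0.7],[0,0,0]],[0.1,[0,0,0],[0,0,0]],[0.1,[0,0,0],[0,0,0]],[0.1,[0,0,0],[0,0,0]]]'

```text
t: 29.5
ee_pos: [419.5, 351.2, 72.8]
orientation: [2.335, 2.101, 0.004]
ft_force: [-0.2, 0.4, 1.0]
width: 48.2
grasp_force: 0.0
```

```bash
python3 - <<'E'
from m import *
pick(417.7,350.8,-0.1,ctrl.get_obs()['ee_pos'][2])
# dark-nozzle measurement of the placed cell, side + top
s=snap('side');t=snap('top');np.savez('im.npz',s=s['pixels'],t=t['pixels'])
x,y=st(1);V=v[2]
for nm,im in(('side',s),('top',t)):
    for k in(-.3,-.2,-.1,0,.1,.2,.3):
        a=V+np.pi+k;g=[]
        for r in np.linspace(24,34,11):
            q=proj(im,(x+r*np.cos(a),y+r*np.sin(a),34)).astype(np.float32)
            g.append(cv2.getRectSubPix(cv2.cvtColor(im['pixels'],cv2.COLOR_BGR2GRAY),(1,1),(float(q[0]),float(q[1])))[0,0])
        print(nm,k,int(np.mean(g)),end='; ')
E
```

```text
[[0.1, [-0.01, -0.03, 0.0], [0, 0, -0.0]], [0.1, [0.0, 0.0, 0.26], [0, 0, -0.0]], [0.1, [0.0, 0.0, 0.64], [0, 0, -0.0]], [0.1, [0.0, 0.0, 0.64], [0, 0, -0.0]], [0.1, [0, 0, 0], [0, 0, 0]], [-1, [0.0, 0.0, 0.0], [0, 0, -0.0]], [-1, [0, 0, 0], [0, 0, 0]], [-1, [0, 0, 0], [0, 0, 0]]]
[[-1, [0, 0, 0], [0, 0, 0]], [-1, [0, 0, 0], [0, 0, 0]]]
end [417.9 350.8  -4.2] -0.105 rows 10
side -0.3 119; side -0.2 119; side -0.1 120; side 0 121; side 0.1 124; side 0.2 131; side 0.3 145; top -0.3 180; top -0.2 121; top -0.1 81; top 0 68; top 0.1 190; top 0.2 214; top 0.3 219;
```

Emit:
apply_moves --targets '[[0.1,[-0.01,-0.03,0],[0,0,0]],[0.1,[0,0,0.4],[0,0,0]],[0.1,[0,0,0.6],[0,0,0]],[0.1,[0,0,0.5],[0,0,0]],[0.1,[0,0,0],[0,0,0]],[-1,[0,0,0],[0,0,0]],[-1,[0,0,0],[0,0,0]],[-1,[0,0,0],[0,0,0]]]'

```text
t: 30.6
ee_pos: [417.6, 350.8, -2.6]
orientation: [2.335, 2.102, 0.003]
ft_force: [-0.3, 0.3, 5.7]
width: 29.4
grasp_force: 30.0
```

Emit:
apply_moves --targets '[[-1,[0,0,0],[0,0,0]],[-1,[0,0,0],[0,0,0]]]'

```text
t: 30.85
ee_pos: [417.6, 350.8, -2.6]
orientation: [2.335, 2.102, 0.003]
ft_force: [-0.4, -0.8, 7.7]
width: 29.7
grasp_force: 30.0
```

```bash
python3 - <<'E'
from m import *
o=ctrl.get_obs();print(o['ee_pos'],cur(),o['width'],o['grasp_force'],o['ft_force'])
place(0,cur()+.18)
E
```

```text
[417.61056112 350.77712734  -2.56148424] -0.10512367508173158 29.68748135976962 30.00227451324463 [-0.38302343 -0.77382467  7.70926513]
[[-1, [0.0, 0.0, -0.82], [0, 0, -0.0]], [-1, [0.0, 0.0, -0.82], [0, 0, -0.0]], [-1, [0.0, 0.0, -0.81], [0, 0, -0.0]], [-1, [-0.9, 0.37, 0.0], [0, 0, -0.01]], [-1, [-0.91, 0.35, 0.0], [0, 0, -0.01]], [-1, [-0.91, 0.34, 0.0], [0, 0, -0.01]], [-1, [-0.92, 0.32, 0.0], [0, 0, -0.01]], [-1, [-0.92, 0.31, 0.0], [0, 0, -0.01]]]
[[-1, [-0.93, 0.29, 0.0], [0, 0, -0.01]], [-1, [-0.93, 0.28, 0.0], [0, 0, -0.01]], [-1, [-0.94, 0.26, 0.0], [0, 0, -0.01]], [-1, [-0.94, 0.25, 0.0], [0, 0, -0.02]], [-1, [-0.95, 0.23, 0.0], [0, 0, -0.01]], [-1, [0, 0, 0], [0, 0, 0]], [-1, [0, 0, 0], [0, 0, 0]], [-1, [0.0, 0.0, 0.8], [0, 0, -0.0]]]
[[-1, [0.0, 0.0, 0.8], [0, 0, -0.0]], [-1, [0.0, 0.0, 0.28], [0, 0, -0.0]], [-1, [0.0, 0.0, 0.28], [0, 0, -0.0]], [-1, [0, 0, 0], [0, 0, 0]], [-1, [0, 0, 0], [0, 0, 0]]]
end [ 552.5 -116.9   11.9] 0.068 rows 21
```

Emit:
apply_moves --targets '[[-1,[0,0,-0.82],[0,0,0]],[-1,[0,0,-0.82],[0,0,0]],[-1,[0,0,-0.81],[0,0,0]],[-1,[-0.9,0.37,0],[0,0,-0.01]],[-1,[-0.91,0.35,0],[0,0,-0.01]],[-1,[-0.91,0.34,0],[0,0,-0.01]],[-1,[-0.92,0.32,0],[0,0,-0.01]],[-1,[-0.92,0.31,0],[0,0,-0.01]]]'

```text
t: 31.85
ee_pos: [484.7, 115.0, 119.2]
orientation: [2.25, 2.192, 0.001]
ft_force: [0.9, 0.3, -0.9]
width: 29.2
grasp_force: 30.0
```

Emit:
apply_moves --targets '[[-1,[-0.93,0.29,0],[0,0,-0.01]],[-1,[-0.93,0.28,0],[0,0,-0.01]],[-1,[-0.94,0.26,0],[0,0,-0.01]],[-1,[-0.94,0.25,0],[0,0,-0.02]],[-1,[-0.95,0.23,0],[0,0,-0.01]],[-1,[0,0,0],[0,0,0]],[-1,[0,0,0.8],[0,0,0]],[-1,[0,0,0.8],[0,0,0]]]'

```text
t: 32.85
ee_pos: [551.8, -116.8, 38.6]
orientation: [2.144, 2.294, 0.001]
ft_force: [0.4, -0.2, -1.1]
width: 29.6
grasp_force: 30.0
```

Emit:
apply_moves --targets '[[-1,[0,0,0],[0,0,0]],[-1,[0,0,0],[0,0,0]],[-1,[0,0,0],[0,0,0]],[-1,[0,0,0],[0,0,0]]]'

```text
t: 33.35
ee_pos: [552.7, -117.6, 40.1]
orientation: [2.144, 2.294, 0.002]
ft_force: [0.2, -0.3, -1.3]
width: 29.4
grasp_force: 30.0
```

```bash
python3 - <<'E'
from m import *
x,y=st(0);print(x,y,cur(),ctrl.get_obs()['ee_pos']);plan([(x,y,14,.075,-1,2),(x,y,10,.075,-1,1)])
E
```

```text
552.2392139680923 -116.73307319678017 0.067741245793947 [ 552.67546008 -117.59042911   40.13815971]
[[-1, [0.02, -0.01, 0.52], [0, 0, -0.0]], [-1, [0, 0, 0], [0, 0, 0]], [-1, [0, 0, 0], [0, 0, 0]], [-1, [0.0, 0.0, 0.08], [0, 0, -0.0]], [-1, [0, 0, 0], [0, 0, 0]]]
end [ 552.1 -116.6   10.1] 0.068 rows 5
```

Emit:
apply_moves --targets '[[-1,[0.02,-0.01,0.52],[0,0,0]],[-1,[0,0,0],[0,0,0]],[-1,[0,0,0],[0,0,0]],[-1,[0,0,0.04],[0,0,0]],[-1,[0,0,0.04],[0,0,0]],[-1,[0,0,0],[0,0,0]]]'

```text
t: 34.1
ee_pos: [551.9, -116.8, 10.4]
orientation: [2.144, 2.294, 0.001]
ft_force: [-3.2, 1.1, 12.5]
width: 29.6
grasp_force: 30.0
```

Emit:
apply_moves --targets '[[0.1,[0,0,0],[0,0,0]],[0.1,[0,0,0],[0,0,0]],[0.1,[0,0,0],[0,0,0]],[0.1,[0,0,-0.4],[0,0,0]],[0.1,[0,0,-0.9],[0,0,0]],[0.1,[0,0,-0.9],[0,0,0]],[0.1,[0,0,0],[0,0,0]],[0.1,[0,0,0],[0,0,0]]]'

```text
t: 35.1
ee_pos: [550.7, -116.4, 118.2]
orientation: [-2.145, -2.295, 0.001]
ft_force: [-0.7, -0.7, 0.2]
width: 48.4
grasp_force: 0.0
```

```bash
python3 - <<'E'
from m import *
s=snap('side')
a=cv2.imread('pics/side1.png');
for k,(x,y,_) in {'A':(518.5,364.3,0),'B':(557.4,271.3,0)}.items():
    p=proj(s,(x,y,35)).astype(int);r=np.s_[p[1]-18:p[1]+18,p[0]-14:p[0]+14];print(k,p,cv2.absdiff(a[r],s['pixels'][r]).mean().round(2))
plan([(518.5,364.3,150,-.4,.1,0,55),(518.5,364.3,70,-.4,.1,3,45)])
E
```

```text
A [262 355] 0.63
B [266 320] 0.86
[[0.1, [1.07, 0.0, -0.07], [0, 0, 0.03]], [0.1, [1.07, -0.05, -0.07], [0, 0, 0.03]], [0.1, [1.07, -0.1, -0.07], [0, 0, 0.03]], [0.1, [1.06, -0.15, -0.07], [0, 0, 0.03]], [0.1, [1.05, -0.2, -0.07], [0, 0, 0.04]], [0.1, [1.04, -0.26, -0.07], [0, 0, 0.03]], [0.1, [1.02, -0.31, -0.08], [0, 0, 0.04]], [0.1, [1.0, -0.38, -0.07], [0, 0, 0.03]]]
[[0.1, [0.98, -0.42, -0.08], [0, 0, 0.04]], [0.1, [0.0, 0.0, 0.8], [0, 0, -0.0]], [0.1, [0.0, 0.0, 0.8], [0, 0, -0.0]], [0.1, [0, 0, 0], [0, 0, 0]], [0.1, [0, 0, 0], [0, 0, 0]], [0.1, [0, 0, 0], [0, 0, 0]]]
end [518.4 364.1  70.1] -0.404 rows 14
```

```bash
python3 - <<'E'
from m import *
plan([(518.5,364.3,150,-.4,.1,0,49),(518.5,364.3,70,-.4,.1,3,45)])
E
```

```text
[[0.1, [0.96, 0.0, -0.06], [0, 0, 0.03]], [0.1, [0.96, -0.04, -0.07], [0, 0, 0.03]], [0.1, [0.96, -0.09, -0.06], [0, 0, 0.03]], [0.1, [0.95, -0.13, -0.07], [0, 0, 0.03]], [0.1, [0.95, -0.18, -0.06], [0, 0, 0.03]], [0.1, [0.94, -0.22, -0.07], [0, 0, 0.03]], [0.1, [0.93, -0.27, -0.06], [0, 0, 0.03]], [0.1, [0.91, -0.31, -0.07], [0, 0, 0.03]]]
[[0.1, [0.9, -0.36, -0.06], [0, 0, 0.03]], [0.1, [0.87, -0.39, -0.07], [0, 0, 0.03]], [0.1, [0.0, 0.0, 0.8], [0, 0, -0.0]], [0.1, [0.0, 0.0, 0.8], [0, 0, -0.0]], [0.1, [0, 0, 0], [0, 0, 0]], [0.1, [0, 0, 0], [0, 0, 0]], [0.1, [0, 0, 0], [0, 0, 0]]]
end [518.6 364.1  70.1] -0.404 rows 15
```

Emit:
apply_moves --targets '[[0.1,[0.96,0,-0.06],[0,0,0.03]],[0.1,[0.96,-0.04,-0.07],[0,0,0.03]],[0.1,[0.96,-0.09,-0.06],[0,0,0.03]],[0.1,[0.95,-0.13,-0.07],[0,0,0.03]],[0.1,[0.95,-0.18,-0.06],[0,0,0.03]],[0.1,[0.94,-0.22,-0.07],[0,0,0.03]],[0.1,[0.93,-0.27,-0.06],[0,0,0.03]],[0.1,[0.91,-0.31,-0.07],[0,0,0.03]]]'

```text
t: 36.15
ee_pos: [524.8, 269.1, 142.9]
orientation: [-2.538, -1.851, 0.005]
ft_force: [0.3, -0.3, -0.6]
width: 48.6
grasp_force: 0.0
```

Emit:
apply_moves --targets '[[0.1,[0.9,-0.36,-0.06],[0,0,0.03]],[0.1,[0.87,-0.39,-0.07],[0,0,0.03]],[0.1,[0,0,0.8],[0,0,0]],[0.1,[0,0,0.8],[0,0,0]],[0.1,[0,0,0],[0,0,0]],[0.1,[0,0,0],[0,0,0]],[0.1,[0,0,0],[0,0,0]],[0.1,[0,0,0],[0,0,0]]]'

```text
t: 37.15
ee_pos: [520.4, 364.3, 72.7]
orientation: [-2.622, -1.731, -0.004]
ft_force: [-0.1, 0.3, 0.3]
width: 48.1
grasp_force: 0.0
```

```bash
python3 - <<'E'
from m import *
print(ctrl.get_obs()['ee_pos']);plan([(518.5,364.3,-3.5,-.4,.1,1,32)])
E
```

```text
[520.40570716 364.25344306  72.69917022]
[[0.1, [0.0, -0.01, 0.51], [0, 0, -0.0]], [0.1, [-0.01, -0.01, 0.51], [0, 0, -0.0]], [0.1, [0.0, -0.02, 0.5], [0, 0, -0.0]], [0.1, [0, 0, 0], [0, 0, 0]]]
end [518.4 364.6  -3.3] -0.404 rows 4
```

Emit:
apply_moves --targets '[[0.1,[0,-0.01,0.51],[0,0,0]],[0.1,[-0.01,-0.01,0.51],[0,0,0]],[0.1,[0,-0.02,0.5],[0,0,0]],[0.1,[0,0,0],[0,0,0]],[-1,[0,0,0],[0,0,0]],[-1,[0,0,0],[0,0,0]],[-1,[0,0,0],[0,0,0]],[-1,[0,0,0],[0,0,0]]]'

```text
t: 38.15
ee_pos: [518.4, 364.8, -3.3]
orientation: [-2.622, -1.731, -0.003]
ft_force: [-0.8, -0.9, 6.8]
width: 29.5
grasp_force: 30.0
```

Emit:
apply_moves --targets '[[-1,[0,0,0],[0,0,0]]]'

```text
t: 38.28
ee_pos: [518.4, 364.8, -3.3]
orientation: [-2.622, -1.731, -0.003]
ft_force: [-1.1, -0.0, 6.2]
width: 29.3
grasp_force: 30.0
```

```bash
python3 - <<'E'
from m import *
o=ctrl.get_obs();print(o['ee_pos'],cur(),o['width'],o['grasp_force'],o['ft_force'])
place(2,cur()+.82)
E
```

```text
[518.4228735  364.78701191  -3.31512816] -0.4035902739579293 29.302533747843263 30.00194013118744 [-1.05616742 -0.02597599  6.19291112]
[[-1, [0.0, 0.0, -0.82], [0, 0, -0.0]], [-1, [0.0, 0.0, -0.82], [0, 0, -0.0]], [-1, [0.0, 0.0, -0.83], [0, 0, -0.0]], [-1, [-0.88, 0.44, 0.0], [0, 0, -0.07]], [-1, [-0.92, 0.34, 0.0], [0, 0, -0.08]], [-1, [-0.95, 0.22, 0.0], [0, 0, -0.07]], [-1, [-0.97, 0.11, 0.0], [0, 0, -0.08]], [-1, [-0.98, -0.01, 0.0], [0, 0, -0.07]]]
[[-1, [-0.97, -0.12, 0.0], [0, 0, -0.08]], [-1, [-0.95, -0.24, 0.0], [0, 0, -0.07]], [-1, [0, 0, 0], [0, 0, 0]], [-1, [0, 0, 0], [0, 0, 0]], [-1, [0.0, 0.0, 0.53], [0, 0, -0.0]], [-1, [0.0, 0.0, 0.54], [0, 0, -0.0]], [-1, [0.0, 0.0, 0.53], [0, 0, -0.0]], [-1, [0.0, 0.0, 0.19], [0, 0, -0.0]]]
[[-1, [0.0, 0.0, 0.19], [0, 0, -0.0]], [-1, [0.0, 0.0, 0.18], [0, 0, -0.0]], [-1, [0, 0, 0], [0, 0, 0]], [-1, [0, 0, 0], [0, 0, 0]]]
end [538.1  22.7  12.2] 0.413 rows 20
```

Emit:
apply_moves --targets '[[-1,[0,0,-0.82],[0,0,0]],[-1,[0,0,-0.82],[0,0,0]],[-1,[0,0,-0.83],[0,0,0]],[-1,[-0.88,0.44,0],[0,0,-0.07]],[-1,[-0.92,0.34,0],[0,0,-0.08]],[-1,[-0.95,0.22,0],[0,0,-0.07]],[-1,[-0.97,0.11,0],[0,0,-0.08]],[-1,[-0.98,-0.01,0],[0,0,-0.07]]]'

```text
t: 39.28
ee_pos: [531.8, 118.3, 119.1]
orientation: [2.011, 2.413, 0.001]
ft_force: [0.0, -0.2, -1.6]
width: 29.4
grasp_force: 30.0
```

Emit:
apply_moves --targets '[[-1,[-0.97,-0.12,0],[0,0,-0.08]],[-1,[-0.95,-0.24,0],[0,0,-0.07]],[-1,[0,0,0],[0,0,0]],[-1,[0,0,0.8],[0,0,0]],[-1,[0,0,0.8],[0,0,0]],[-1,[0,0,0],[0,0,0]],[-1,[0,0,0],[0,0,0]],[-1,[0,0,0],[0,0,0]]]'

```text
t: 40.28
ee_pos: [538.6, 22.5, 40.5]
orientation: [1.717, 2.628, 0.003]
ft_force: [-0.2, 0.4, -0.6]
width: 29.6
grasp_force: 30.0
```

Emit:
apply_moves --targets '[[-1,[0,0,0],[0,0,0]]]'

```text
t: 40.4
ee_pos: [538.2, 22.2, 40.1]
orientation: [1.717, 2.628, 0.002]
ft_force: [1.0, -0.1, -0.7]
width: 29.6
grasp_force: 30.0
```

```bash
python3 - <<'E'
from m import *
x,y=st(2);print(x,y,cur(),ctrl.get_obs()['ee_pos']);plan([(x,y,14,.416,-1,2),(x,y,9.5,.416,-1,1)])
E
```

```text
538.3269878460012 22.573961673422296 0.41323021463886184 [538.20411495  22.24104993  40.07118174]
[[-1, [0.01, 0.0, 0.52], [0, 0, -0.0]], [-1, [0, 0, 0], [0, 0, 0]], [-1, [0, 0, 0], [0, 0, 0]], [-1, [0.0, 0.0, 0.09], [0, 0, -0.0]], [-1, [0, 0, 0], [0, 0, 0]]]
end [538.   22.7   9.6] 0.413 rows 5
```

Emit:
apply_moves --targets '[[-1,[0.01,0,0.52],[0,0,0]],[-1,[0,0,0],[0,0,0]],[-1,[0,0,0],[0,0,0]],[-1,[0,0,0.05],[0,0,0]],[-1,[0,0,0.04],[0,0,0]],[-1,[0,0,0],[0,0,0]]]'

```text
t: 41.15
ee_pos: [537.7, 22.5, 9.6]
orientation: [1.718, 2.629, 0.001]
ft_force: [-2.8, -1.7, 12.3]
width: 29.6
grasp_force: 30.0
```

Emit:
apply_moves --targets '[[0.1,[0,0,0],[0,0,0]],[0.1,[0,0,0],[0,0,0]],[0.1,[0,0,0],[0,0,0]],[0.1,[0,0,-0.4],[0,0,0]],[0.1,[0,0,-0.9],[0,0,0]],[0.1,[0,0,-0.9],[0,0,0]],[0.1,[0,0,0],[0,0,0]],[0.1,[0,0,0],[0,0,0]]]'

```text
t: 42.15
ee_pos: [536.6, 22.6, 117.8]
orientation: [-1.718, -2.63, 0.0]
ft_force: [1.0, 0.2, 0.1]
width: 48.2
grasp_force: 0.0
```

```bash
python3 - <<'E'
from m import *
s=snap('side')
a=cv2.imread('pics/side1.png');
for k,(x,y,_) in {'B':(557.4,271.3,0)}.items():
    p=proj(s,(x,y,35)).astype(int);r=np.s_[p[1]-18:p[1]+18,p[0]-14:p[0]+14];print(k,p,cv2.absdiff(a[r],s['pixels'][r]).mean().round(2))
plan([(557.4,271.3,150,.0,.1,0,49),(557.4,271.3,70,.0,.1,4,45)])
E
```

```text
B [266 320] 0.81
[[0.1, [0.73, 0.4, -0.11], [0, 0, 0.04]], [0.1, [0.75, 0.35, -0.11], [0, 0, 0.04]], [0.1, [0.78, 0.3, -0.11], [0, 0, 0.05]], [0.1, [0.8, 0.24, -0.11], [0, 0, 0.04]], [0.1, [0.81, 0.19, -0.11], [0, 0, 0.05]], [0.1, [0.82, 0.13, -0.11], [0, 0, 0.04]], [0.1, [0.0, 0.0, 0.8], [0, 0, 0.0]], [0.1, [0.0, 0.0, 0.8], [0, 0, 0.0]]]
[[0.1, [0, 0, 0], [0, 0, 0]], [0.1, [0, 0, 0], [0, 0, 0]], [0.1, [0, 0, 0], [0, 0, 0]], [0.1, [0, 0, 0], [0, 0, 0]]]
end [557.3 271.3  70.2] 0.005 rows 12
```

Emit:
apply_moves --targets '[[0.1,[0.73,0.4,-0.11],[0,0,0.04]],[0.1,[0.75,0.35,-0.11],[0,0,0.04]],[0.1,[0.78,0.3,-0.11],[0,0,0.05]],[0.1,[0.8,0.24,-0.11],[0,0,0.04]],[0.1,[0.81,0.19,-0.11],[0,0,0.05]],[0.1,[0.82,0.13,-0.11],[0,0,0.04]],[0.1,[0,0,0.8],[0,0,0]],[0.1,[0,0,0.8],[0,0,0]]]'

```text
t: 43.2
ee_pos: [557.4, 271.8, 68.8]
orientation: [-2.214, -2.228, 0.002]
ft_force: [-0.3, -0.4, -0.9]
width: 48.1
grasp_force: 0.0
```

Emit:
apply_moves --targets '[[0.1,[0,0,0],[0,0,0]],[0.1,[0,0,0],[0,0,0]],[0.1,[0,0,0],[0,0,0]],[0.1,[0,0,0],[0,0,0]],[0.1,[0,0,0],[0,0,0]]]'

```text
t: 43.82
ee_pos: [558.7, 271.4, 72.2]
orientation: [2.216, 2.226, 0.002]
ft_force: [-0.2, 0.2, -0.3]
width: 48.3
grasp_force: 0.0
```

```bash
python3 - <<'E'
from m import *
print(ctrl.get_obs()['ee_pos']);plan([(557.4,271.3,-3.5,.0,.1,1,32)])
E
```

```text
[558.71546337 271.44120964  72.17369345]
[[0.1, [0.0, -0.01, 0.5], [0, 0, 0.0]], [0.1, [0.0, -0.01, 0.51], [0, 0, 0.0]], [0.1, [0.0, -0.01, 0.5], [0, 0, 0.0]], [0.1, [0, 0, 0], [0, 0, 0]]]
end [557.2 271.4  -3.3] 0.005 rows 4
```

Emit:
apply_moves --targets '[[0.1,[0,-0.01,0.5],[0,0,0]],[0.1,[0,-0.01,0.51],[0,0,0]],[0.1,[0,-0.01,0.5],[0,0,0]],[0.1,[0,0,0],[0,0,0]],[-1,[0,0,0],[0,0,0]],[-1,[0,0,0],[0,0,0]],[-1,[0,0,0],[0,0,0]],[-1,[0,0,0],[0,0,0]]]'

```text
t: 44.82
ee_pos: [557.5, 271.7, -3.0]
orientation: [2.216, 2.226, 0.003]
ft_force: [-1.6, -0.6, 6.4]
width: 29.7
grasp_force: 30.0
```

Emit:
apply_moves --targets '[[-1,[0,0,0],[0,0,0]]]'

```text
t: 44.95
ee_pos: [557.6, 271.7, -2.9]
orientation: [2.216, 2.226, 0.003]
ft_force: [0.0, -0.7, 6.0]
width: 29.6
grasp_force: 30.0
```

```bash
python3 - <<'E'
from m import *
o=ctrl.get_obs();print(o['ee_pos'],cur(),o['width'],o['grasp_force'],o['ft_force'])
place(3,cur()+.22)
E
```

```text
[557.56002371 271.69119401  -2.93569436] 0.004765366204835916 29.565156802076466 30.00268042087555 [ 0.02996157 -0.66014551  5.97279261]
[[-1, [0.0, 0.0, -0.82], [0, 0, -0.0]], [-1, [0.0, 0.0, -0.82], [0, 0, -0.0]], [-1, [0.0, 0.0, -0.82], [0, 0, -0.0]], [-1, [-0.9, -0.14, 0.0], [0, 0, -0.04]], [-1, [-0.89, -0.19, 0.0], [0, 0, -0.03]], [-1, [-0.87, -0.23, 0.0], [0, 0, -0.04]], [-1, [-0.86, -0.29, 0.0], [0, 0, -0.03]], [-1, [0, 0, 0], [0, 0, 0]]]
[[-1, [0, 0, 0], [0, 0, 0]], [-1, [0.0, 0.0, 0.53], [0, 0, -0.0]], [-1, [0.0, 0.0, 0.54], [0, 0, -0.0]], [-1, [0.0, 0.0, 0.53], [0, 0, -0.0]], [-1, [0.0, 0.0, 0.19], [0, 0, -0.0]], [-1, [0.0, 0.0, 0.19], [0, 0, -0.0]], [-1, [0.0, 0.0, 0.18], [0, 0, -0.0]], [-1, [0, 0, 0], [0, 0, 0]]]
[[-1, [0, 0, 0], [0, 0, 0]]]
end [531.2  92.2  12.1] 0.225 rows 17
```

Emit:
apply_moves --targets '[[-1,[0,0,-0.82],[0,0,0]],[-1,[0,0,-0.82],[0,0,0]],[-1,[0,0,-0.82],[0,0,0]],[-1,[-0.9,-0.14,0],[0,0,-0.04]],[-1,[-0.89,-0.19,0],[0,0,-0.03]],[-1,[-0.87,-0.23,0],[0,0,-0.04]],[-1,[-0.86,-0.29,0],[0,0,-0.03]],[-1,[0,0,0],[0,0,0]]]'

```text
t: 45.95
ee_pos: [529.7, 89.5, 119.0]
orientation: [-1.962, -2.453, 0.001]
ft_force: [0.8, 0.5, -1.4]
width: 30.0
grasp_force: 30.0
```

Emit:
apply_moves --targets '[[-1,[0,0,0.8],[0,0,0]],[-1,[0,0,0.8],[0,0,0]],[-1,[0,0,0],[0,0,0]],[-1,[0,0,0],[0,0,0]],[-1,[0,0,0],[0,0,0]],[-1,[0,0,0],[0,0,0]]]'

```text
t: 46.7
ee_pos: [531.3, 92.1, 40.1]
orientation: [1.957, 2.455, 0.003]
ft_force: [-0.4, -0.1, -1.2]
width: 29.7
grasp_force: 30.0
```

```bash
python3 - <<'E'
from m import *
x,y=st(3);print(x,y,cur(),ctrl.get_obs()['ee_pos']);plan([(x,y,14,.225,-1,2),(x,y,9.7,.225,-1,1)])
E
```

```text
531.3708747849556 92.22747910852354 0.22475087588265333 [531.31323491  92.05026258  40.05353591]
[[-1, [0.0, 0.0, 0.52], [0, 0, -0.0]], [-1, [0, 0, 0], [0, 0, 0]], [-1, [0, 0, 0], [0, 0, 0]], [-1, [0.0, 0.0, 0.09], [0, 0, -0.0]], [-1, [0, 0, 0], [0, 0, 0]]]
end [531.3  92.1   9.6] 0.225 rows 5
```

Emit:
apply_moves --targets '[[-1,[0,0,0.52],[0,0,0]],[-1,[0,0,0],[0,0,0]],[-1,[0,0,0],[0,0,0]],[-1,[0,0,0.05],[0,0,0]],[-1,[0,0,0.04],[0,0,0]],[-1,[0,0,0],[0,0,0]]]'

```text
t: 47.45
ee_pos: [531.1, 91.9, 10.0]
orientation: [1.958, 2.456, 0.001]
ft_force: [-2.9, -0.2, 14.5]
width: 29.7
grasp_force: 30.0
```

Emit:
apply_moves --targets '[[0.1,[0,0,0],[0,0,0]],[0.1,[0,0,0],[0,0,0]],[0.1,[0,0,0],[0,0,0]],[0.1,[0,0,-0.4],[0,0,0]],[0.1,[0,0,-0.9],[0,0,0]],[0.1,[0,0,-0.9],[0,0,0]],[0.1,[-0.8,-0.5,-0.3],[0,0,0]],[0.1,[-0.8,-0.5,-0.3],[0,0,0]]]'

```text
t: 48.45
ee_pos: [499.3, 2.0, 149.1]
orientation: [1.956, 2.457, 0.001]
ft_force: [0.2, -0.6, 0.7]
width: 48.3
grasp_force: 0.0
```

Emit:
apply_moves --targets '[[0.1,[-0.9,-0.5,-0.3],[0,0,0]],[0.1,[-0.9,-0.5,-0.3],[0,0,0]],[0.1,[-0.9,-0.5,-0.3],[0,0,0]],[0.1,[-0.9,-0.3,-0.3],[0,0,0]],[0.1,[-0.9,-0.3,-0.3],[0,0,0]],[0.1,[-0.8,0,0],[0,0,0]],[0.1,[0,0,0],[0,0,0]]]'

```text
t: 49.32
ee_pos: [456.4, -281.3, 223.2]
orientation: [1.961, 2.453, -0.0]
ft_force: [0.8, 1.0, -0.5]
width: 48.4
grasp_force: 0.0
```

```bash
python3 - <<'E'
from m import *
s=snap('side','s3');t=snap('top','t3')
def ov(im,x,y,w,h,W,H):
    i=cv2.resize(im['pixels'][y:y+h,x:x+w],(W,H),interpolation=cv2.INTER_CUBIC)
    d=lambda q:tuple(int(a) for a in (proj(im,q)-[x,y]+.5)*[W/w,H/h])
    for k in range(4):
        X,Y=st(k);u=np.array([np.cos(v[2]),np.sin(v[2]),0])
        cv2.circle(i,d((X,Y,80)),3,(0,255,0),1);cv2.circle(i,d(np.array([X,Y,30])-36*u),3,(0,0,255),1)
    return i
cv2.imwrite('pics/c11.png',np.hstack([ov(t,265,215,100,75,400,300),ov(s,285,200,90,100,400,444)[:300] if 0 else cv2.resize(ov(s,285,195,95,95,400,400),(400,300))]))
cv2.imwrite('pics/c12.png',np.vstack([ov(t,265,220,100,50,600,300),np.hstack([ov(s,285,200,80,80,300,300),ov(s,285,200,80,80,300,300)*0])]))
a=ov(t,265,220,100,45,660,297);b=ov(s,280,195,90,90,300,300)
c=cv2.resize(ov(s,285,200,75,75,600,600),(300,300))
cv2.imwrite('pics/c13.png',np.vstack([ov(t,265,222,100,40,700,280),cv2.copyMakeBorder(ov(s,288,197,75,75,310,310),0,0,0,390,0)]))
E
```

```text
(no output)
```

View pics/c13.png

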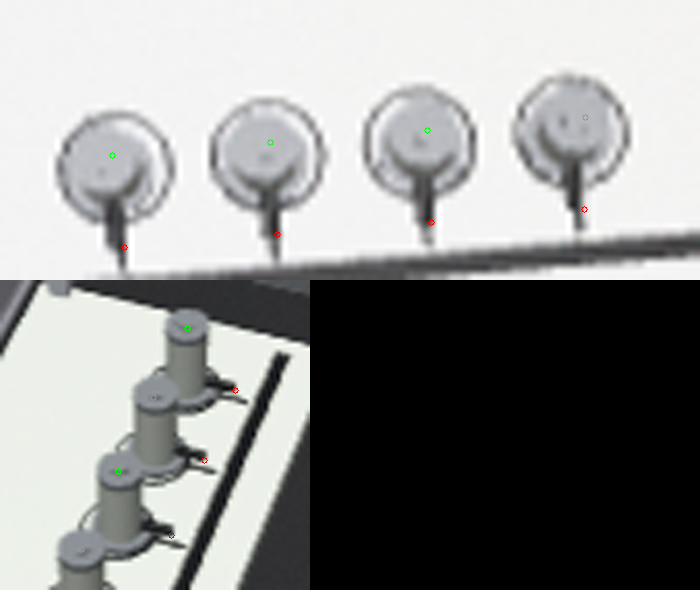

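In the top crop all four cells stand in their rings, with nozzles along the marks. The overlay hints at a few mm of -x offset, so I'll make one overlay of the modelled ring, foot and cap to quantify it.

```bash
python3 - <<'E'
from m import *
s=snap('side');t=snap('top')
def ov(im,x,y,w,h,f,ks):
    i=cv2.resize(im['pixels'][y:y+h,x:x+w],(w*f,h*f),interpolation=cv2.INTER_CUBIC)
    th=np.linspace(0,2*np.pi,60)
    for k in ks:
        X,Y=st(k)
        for z,r,c in((16,23.5,(255,0,255)),(22,21,(0,160,255)),(80,15,(0,200,0))):
            P=np.array([(proj(im,(X+r*np.cos(a),Y+r*np.sin(a),z))-[x,y]+.5)*f for a in th])
            cv2.polylines(i,[np.int32(P*8)],True,c,1,cv2.LINE_AA,3)
    return i
a=ov(t,267,222,92,34,8,(1,3))  # 736x272
b=ov(s,290,195,70,40,8,(0,)) # 560x320
b=ov(s,290,195,92,41,8,(0,1))
cv2.imwrite('pics/c14.png',np.vstack([a,b]))
E
```

```text
(no output)
```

View pics/c14.png

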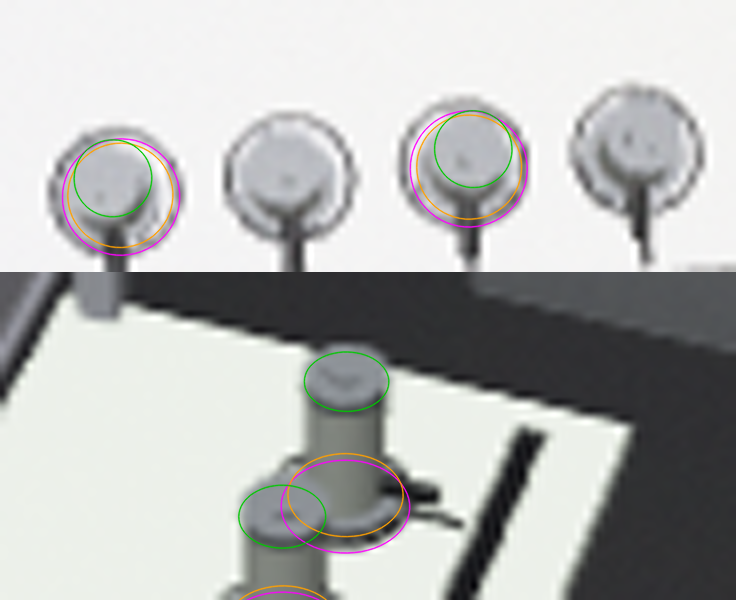

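Actual rings, feet and caps match the model within about 2 mm, and the nozzles lie along the marks. Now the cover.

```bash
python3 - <<'E'
from m import *
print(ctrl.get_obs()['ee_pos'])
plan([(456,-281,310,.225,-.2,0,49),(672.9,.2,310,.098,-.2,4,49)])
import json
c=np.linspace(1.688,0.0,23);y=185*(np.cos(c[0])-np.cos(c));z=-185*(np.sin(c)-np.sin(c[0]))
r=[];a=b=0
for i in range(1,23):
    dy=round((y[i]-a)/50,2);dz=round((z[i]-b)/50,2);a+=dy*50;b+=dz*50;r.append([-1,[0,dy,dz],[0,0,0]])
for k in(0,8,16):print(json.dumps(r[k:k+8]))
E
```

```text
[ 455.71106413 -277.86858799  222.84761167]
[[-0.2, [-0.03, 0.0, -0.87], [0, 0, 0.0]], [-0.2, [-0.03, -0.01, -0.87], [0, 0, 0.0]], [-0.2, [0.56, 0.69, 0.0], [0, 0, 0.01]], [-0.2, [0.57, 0.68, 0.0], [0, 0, 0.01]], [-0.2, [0.59, 0.67, 0.0], [0, 0, 0.01]], [-0.2, [0.6, 0.66, 0.0], [0, 0, 0.01]], [-0.2, [0.61, 0.65, 0.0], [0, 0, 0.01]], [-0.2, [0.61, 0.64, 0.0], [0, 0, 0.01]]]
[[-0.2, [0.63, 0.62, 0.0], [0, 0, 0.01]], [-0.2, [0.63, 0.62, 0.0], [0, 0, 0.01]], [-0.2, [0, 0, 0], [0, 0, 0]], [-0.2, [0, 0, 0], [0, 0, 0]], [-0.2, [0, 0, 0], [0, 0, 0]], [-0.2, [0, 0, 0], [0, 0, 0]]]
end [6.730e+02 2.000e-01 3.098e+02] 0.1 rows 14
[[-1, [0, -0.28, -0.02], [0, 0, 0]], [-1, [0, -0.29, -0.0], [0, 0, 0]], [-1, [0, -0.28, 0.02], [0, 0, 0]], [-1, [0, -0.28, 0.04], [0, 0, 0]], [-1, [0, -0.28, 0.07], [0, 0, 0]], [-1, [0, -0.27, 0.08], [0, 0, 0]], [-1, [0, -0.26, 0.11], [0, 0, 0]], [-1, [0, -0.26, 0.12], [0, 0, 0]]]
[[-1, [0, -0.24, 0.15], [0, 0, 0]], [-1, [0, -0.23, 0.16], [0, 0, 0]], [-1, [0, -0.22, 0.18], [0, 0, 0]], [-1, [0, -0.21, 0.2], [0, 0, 0]], [-1, [0, -0.18, 0.21], [0, 0, 0]], [-1, [0, -0.18, 0.22], [0, 0, 0]], [-1, [0, -0.15, 0.24], [0, 0, 0]], [-1, [0, -0.14, 0.25], [0, 0, 0]]]
[[-1, [0, -0.11, 0.26], [0, 0, 0]], [-1, [0, -0.1, 0.27], [0, 0, 0]], [-1, [0, -0.08, 0.27], [0, 0, 0]], [-1, [0, -0.05, 0.28], [0, 0, 0]], [-1, [0, -0.03, 0.28], [0, 0, 0]], [-1, [0, -0.01, 0.28], [0, 0, 0]]]
```

Emit:
apply_moves --targets '[[-0.2,[-0.03,0,-0.87],[0,0,0]],[-0.2,[-0.03,-0.01,-0.87],[0,0,0]],[-0.2,[0.56,0.69,0],[0,0,0.01]],[-0.2,[0.57,0.68,0],[0,0,0.01]],[-0.2,[0.59,0.67,0],[0,0,0.01]],[-0.2,[0.6,0.66,0],[0,0,0.01]],[-0.2,[0.61,0.65,0],[0,0,0.01]],[-0.2,[0.61,0.64,0],[0,0,0.01]]]'

```text
t: 50.52
ee_pos: [620.0, -68.5, 310.1]
orientation: [-2.07, -2.363, 0.0]
ft_force: [-0.3, 0.0, 1.0]
width: 35.1
grasp_force: 0.0
```

Emit:
apply_moves --targets '[[-0.2,[0.63,0.62,0],[0,0,0.01]],[-0.2,[0.63,0.62,0],[0,0,0.01]],[-0.2,[0,0,0],[0,0,0]],[-0.2,[0,0,0],[0,0,0]],[-0.2,[0,0,0],[0,0,0]],[-0.2,[0,0,0],[0,0,0]]]'

```text
t: 51.28
ee_pos: [673.2, -2.0, 310.6]
orientation: [2.11, 2.327, 0.0]
ft_force: [0.4, 0.1, -0.6]
width: 35.3
grasp_force: 0.0
```

```bash
python3 - <<'E'
from m import *
print(ctrl.get_obs()['ee_pos'],cur());plan([(672.9,.2,235,.098,-.2,1,30)])
s=snap('side');t=snap('top')
for c in('top','side'): print([(round(r['score'],2),np.round(r['xy'],1).tolist()) for r in ctrl.pinpoint('cover_handle',c)])
print(proj(t,(672.9,.2,284)),proj(s,(672.9,.2,284)))
E
```

```text
[673.21923288  -2.00058238 310.58910725] 0.09803612858175395
[[-0.2, [0.01, 0.0, 0.5], [0, 0, 0.0]], [-0.2, [0.02, 0.0, 0.51], [0, 0, 0.0]], [-0.2, [0.01, 0.0, 0.5], [0, 0, 0.0]], [-0.2, [0, 0, 0], [0, 0, 0]]]
end [673.   -0.  235.1] 0.098 rows 4
[(0.75, [308.7, 181.8])]
[(0.59, [270.6, 164.6]), (0.34, [331.5, 225.6])]
[311.32059463 184.85624119] [270.49038607 166.17065827]
```

Handle is where expected. Descend, grip, fold down.

Emit:
apply_moves --targets '[[-0.2,[0.01,0,0.5],[0,0,0]],[-0.2,[0.02,0,0.51],[0,0,0]],[-0.2,[0.01,0,0.5],[0,0,0]],[-0.2,[0,0,0],[0,0,0]],[-1,[0,0,0],[0,0,0]],[-1,[0,0,0],[0,0,0]],[-1,[0,0,0],[0,0,0]],[-1,[0,0,0],[0,0,0]]]'

```text
t: 52.48
ee_pos: [674.1, 0.8, 235.9]
orientation: [2.108, 2.328, 0.002]
ft_force: [-0.1, 0.3, 4.1]
width: 9.0
grasp_force: 30.0
```

Emit:
apply_moves --targets '[[-1,[0,0,0],[0,0,0]]]'

```text
t: 52.6
ee_pos: [674.1, 0.8, 235.9]
orientation: [2.108, 2.328, 0.002]
ft_force: [-0.1, -0.2, 6.0]
width: 9.3
grasp_force: 30.0
```

Emit:
apply_moves --targets '[[-1,[0,-0.28,-0.02],[0,0,0]],[-1,[0,-0.29,0],[0,0,0]],[-1,[0,-0.28,0.02],[0,0,0]],[-1,[0,-0.28,0.04],[0,0,0]],[-1,[0,-0.28,0.07],[0,0,0]],[-1,[0,-0.27,0.08],[0,0,0]],[-1,[0,-0.26,0.11],[0,0,0]],[-1,[0,-0.26,0.12],[0,0,0]]]'

```text
t: 53.6
ee_pos: [563.0, -9.9, 213.0]
orientation: [-2.108, -2.328, -0.0]
ft_force: [4.7, 2.5, -2.5]
width: 9.1
grasp_force: 30.0
```

Emit:
apply_moves --targets '[[-1,[0,-0.24,0.15],[0,0,0]],[-1,[0,-0.23,0.16],[0,0,0]],[-1,[0,-0.22,0.18],[0,0,0]],[-1,[0,-0.21,0.2],[0,0,0]],[-1,[0,-0.18,0.21],[0,0,0]],[-1,[0,-0.18,0.22],[0,0,0]],[-1,[0,-0.15,0.24],[0,0,0]],[-1,[0,-0.14,0.25],[0,0,0]]]'

```text
t: 54.6
ee_pos: [486.7, -17.7, 132.5]
orientation: [2.109, 2.328, 0.001]
ft_force: [3.8, 5.1, 0.1]
width: 9.1
grasp_force: 30.0
```

```bash
python3 - <<'E'
from m import *
def ang():
    o=ctrl.get_obs();p=np.array(o['ee_pos'])[:2]-v[:2];dx=p@[np.cos(v[2]),np.sin(v[2])];print(o['ee_pos'],o['width'],o['ft_force'],'dx',dx,'angle',np.arctan2(o['ee_pos'][2]+49-100,110-dx),'r',np.hypot(o['ee_pos'][2]+49-100,110-dx))
ang()
E
```

```text
[486.6555621  -17.72463    132.49486642] 9.137013601618039 [3.83661786 5.09865997 0.14069468] dx -55.420258767926164 angle 0.45775314088825403 r 184.40519315940674
```

Emit:
apply_moves --targets '[[-1,[0,-0.11,0.26],[0,0,0]],[-1,[0,-0.1,0.27],[0,0,0]],[-1,[0,-0.08,0.27],[0,0,0]],[-1,[0,-0.05,0.28],[0,0,0]],[-1,[0,-0.03,0.24],[0,0,0]],[-1,[0,-0.01,0.18],[0,0,0]],[-1,[0,0,0],[0,0,0]],[-1,[0,0,0],[0,0,0]]]'

```text
t: 55.6
ee_pos: [468.3, -19.6, 57.6]
orientation: [2.108, 2.329, 0.0]
ft_force: [4.7, 4.3, -2.1]
width: 9.2
grasp_force: 30.0
```

Emit:
apply_moves --targets '[[-1,[0,0,0.06],[0,0,0]],[-1,[0,0,0],[0,0,0]]]'

```text
t: 55.85
ee_pos: [468.2, -19.6, 54.7]
orientation: [2.108, 2.329, 0.0]
ft_force: [3.7, 3.7, -0.8]
width: 9.1
grasp_force: 30.0
```

Emit:
apply_moves --targets '[[-1,[0,0,0.06],[0,0,0]],[-1,[0,0,0],[0,0,0]]]'

```text
t: 56.1
ee_pos: [468.3, -19.7, 52.6]
orientation: [2.108, 2.329, 0.0]
ft_force: [1.1, 4.0, 9.9]
width: 9.1
grasp_force: 30.0
```

Emit:
apply_moves --targets '[[-1,[0,0,0.04],[0,0,0]],[-1,[0,0,0],[0,0,0]]]'

```text
t: 56.35
ee_pos: [468.4, -19.8, 51.9]
orientation: [2.108, 2.328, 0.0]
ft_force: [-4.4, 3.9, 28.8]
width: 8.9
grasp_force: 30.0
```

Emit:
apply_moves --targets '[[-1,[0,0,0.04],[0,0,0]],[-1,[0,0,0],[0,0,0]],[-1,[0,0,0],[0,0,0]]]'

```text
t: 56.72
ee_pos: [468.4, -20.0, 50.2]
orientation: [2.107, 2.328, 0.0]
ft_force: [-5.7, 1.5, 34.0]
width: 9.2
grasp_force: 30.0
```

Emit:
apply_moves --targets '[[-0.2,[0,0,0],[0,0,0]],[-0.2,[0,0,0],[0,0,0]],[-0.2,[0,0,0],[0,0,0]],[-0.2,[0,0,0],[0,0,0]],[-0.2,[0,0,-0.4],[0,0,0]],[-0.2,[0,0,-0.8],[0,0,0]],[-0.2,[0,0,-0.9],[0,0,0]],[-0.2,[0,-0.4,-0.9],[0,0,0]]]'

```text
t: 57.72
ee_pos: [448.6, -21.6, 199.6]
orientation: [2.108, 2.329, 0.0]
ft_force: [0.3, 0.5, 0.2]
width: 35.1
grasp_force: 0.0
```

Emit:
apply_moves --targets '[[-0.2,[-0.9,-0.3,-0.3],[0,0,0]],[-0.2,[-0.9,0,0],[0,0,0]],[-0.2,[-0.9,0,0],[0,0,0]],[-0.2,[-0.9,0,0],[0,0,0]],[-0.2,[-0.9,0,0],[0,0,0]],[-0.2,[0,0,0],[0,0,0]],[-0.2,[0,0,0],[0,0,0]],[-0.2,[0,0,0],[0,0,0]]]'

```text
t: 58.72
ee_pos: [455.1, -245.7, 213.1]
orientation: [-2.107, -2.329, 0.0]
ft_force: [-0.4, 0.5, -0.7]
width: 35.3
grasp_force: 0.0
```

```bash
python3 - <<'E'
from m import *
s=snap('side','s9');t=snap('top','t9');o=ctrl.get_obs();print(o['ee_pos'],np.abs(o['qvel']).max().round(3))
W=lambda q:np.array([v[0]+q[0]*np.cos(v[2])-q[1]*np.sin(v[2]),v[1]+q[0]*np.sin(v[2])+q[1]*np.cos(v[2]),q[2]])
H=W((-75,0,100));print('expected shut',proj(t,H),proj(s,H), 'at .1rad',proj(s,W((-74,0,118))))
for c in('top','side'): print([(round(r['score'],2),np.round(r['xy'],1).tolist()) for r in ctrl.pinpoint('cover_handle',c)],[(round(r['score'],2),np.round(r['bbox']).tolist()) for r in ctrl.masks_of('cellA',c)])
# cells moved? compare with earlier top picture around nozzles
a=cv2.imread('pics/t3.png')
for k in range(4):
    p=proj(t,(*st(k),30)).astype(int)
    r0=cv2.cvtColor(a[p[1]-6:p[1]+14,p[0]-8:p[0]+9],7 if 0 else cv2.COLOR_BGR2GRAY);r1=cv2.cvtColor(t['pixels'][p[1]-12:p[1]+20,p[0]-14:p[0]+15],cv2.COLOR_BGR2GRAY)
    m=cv2.matchTemplate(r1,r0,cv2.TM_CCOEFF_NORMED);_,b,_,l=cv2.minMaxLoc(m);print(k,round(b,2),l[0]-6,l[1]-6)
E
```

```text
[ 455.37740803 -245.85262892  213.30431453] 0.004
expected shut [316.44161476 264.52633543] [346.982966   235.39197649] at .1rad [346.79290344 230.69438844]
[(0.56, [316.7, 265.2])] []
[(0.84, [346.6, 232.7]), (0.38, [306.7, 279.9])] []
0 0.55 0 1
1 0.53 0 1
2 0.38 0 2
3 0.6 0 2
```

```bash
python3 - <<'E'
from m import *
s=snap('side');g=cv2.cvtColor(s['pixels'],cv2.COLOR_BGR2GRAY)
W=lambda q:np.array([v[0]+q[0]*np.cos(v[2])-q[1]*np.sin(v[2]),v[1]+q[0]*np.sin(v[2])+q[1]*np.cos(v[2]),q[2]])
for y in(-40,-20,0,20,40):
    row=[]
    for c in np.arange(-.12,.3,.03):
        q=proj(s,W((110-185*np.cos(c),y,100+185*np.sin(c))));row.append(int(cv2.getRectSubPix(g,(1,1),(float(q[0]),float(q[1])))[0,0]))
    print(y,row)
print(np.arange(-.12,.3,.03).round(2).tolist())
E
```

```text
-40 [117, 74, 91, 111, 138, 157, 165, 164, 153, 167, 212, 238, 237, 238]
-20 [114, 82, 87, 117, 141, 156, 162, 167, 197, 230, 237, 213, 142, 167]
0 [103, 110, 91, 114, 144, 162, 163, 174, 202, 216, 159, 167, 230, 217]
20 [93, 99, 95, 110, 138, 157, 164, 167, 189, 226, 237, 237, 238, 237]
40 [100, 67, 94, 117, 138, 156, 162, 169, 200, 231, 238, 238, 238, 238]
[-0.12, -0.09, -0.06, -0.03, 0.0, 0.03, 0.06, 0.09, 0.12, 0.15, 0.18, 0.21, 0.24, 0.27]
```

```bash
python3 - <<'E'
from m import *
plan([(467.2,-19.7,200,.098,-1,0,49),(467.2,-19.7,95,.098,-1,4,40)])
E
```

```text
[[-1, [0.9, 0.14, 0.05], [0, 0, 0.0]], [-1, [0.9, 0.14, 0.05], [0, 0, 0.0]], [-1, [0.9, 0.13, 0.06], [0, 0, 0.0]], [-1, [0.9, 0.14, 0.05], [0, 0, 0.0]], [-1, [0.89, 0.13, 0.06], [0, 0, 0.0]], [-1, [0.0, 0.0, 0.7], [0, 0, 0.0]], [-1, [0.0, 0.0, 0.7], [0, 0, 0.0]], [-1, [0.0, 0.0, 0.7], [0, 0, 0.0]]]
[[-1, [0, 0, 0], [0, 0, 0]], [-1, [0, 0, 0], [0, 0, 0]], [-1, [0, 0, 0], [0, 0, 0]], [-1, [0, 0, 0], [0, 0, 0]]]
end [467.  -19.8  94.9] 0.1 rows 12
```

Emit:
apply_moves --targets '[[-1,[0.9,0.14,0.05],[0,0,0]],[-1,[0.9,0.14,0.05],[0,0,0]],[-1,[0.9,0.13,0.06],[0,0,0]],[-1,[0.9,0.14,0.05],[0,0,0]],[-1,[0.89,0.13,0.06],[0,0,0]],[-1,[0,0,0.7],[0,0,0]],[-1,[0,0,0.7],[0,0,0]],[-1,[0,0,0.7],[0,0,0]]]'

```text
t: 60.08
ee_pos: [467.3, -19.9, 94.1]
orientation: [2.107, 2.329, 0.001]
ft_force: [0.6, 0.5, -0.3]
width: 0.7
grasp_force: 0.0
```

Emit:
apply_moves --targets '[[-1,[0,0,0],[0,0,0]],[-1,[0,0,0],[0,0,0]],[-1,[0,0,0.1],[0,0,0]],[-1,[0,0,0.1],[0,0,0]],[-1,[0,0,0.08],[0,0,0]],[-1,[0,0,0],[0,0,0]]]'

```text
t: 60.82
ee_pos: [466.8, -20.2, 80.6]
orientation: [-2.108, -2.328, 0.0]
ft_force: [0.1, -1.3, -0.2]
width: 0.5
grasp_force: 0.0
```

Emit:
apply_moves --targets '[[-1,[0,0,0.05],[0,0,0]],[-1,[0,0,0],[0,0,0]]]'

```text
t: 61.08
ee_pos: [466.9, -20.1, 78.1]
orientation: [-2.109, -2.329, 0.0]
ft_force: [0.9, 0.3, -0.7]
width: 0.6
grasp_force: 0.0
```

Emit:
apply_moves --targets '[[-1,[0,0,0.05],[0,0,0]],[-1,[0,0,0],[0,0,0]]]'

```text
t: 61.32
ee_pos: [466.9, -20.1, 75.6]
orientation: [-2.108, -2.329, 0.0]
ft_force: [0.5, 0.2, 0.4]
width: 0.7
grasp_force: 0.0
```

The rod top is at or below 105.6 mm, so the cover is fully shut. Retreat and hand in.

Emit:
apply_moves --targets '[[-1,[0,0,-0.5],[0,0,0]],[-1,[0,0,-0.9],[0,0,0]],[-1,[0,0,-0.9],[0,0,0]],[-1,[0,0,-0.5],[0,0,0]],[-1,[0,0,0],[0,0,0]],[-1,[0,0,0],[0,0,0]],[-1,[0,0,0],[0,0,0]]]'

```text
t: 62.2
ee_pos: [466.1, -20.1, 214.4]
orientation: [-2.107, -2.327, 0.003]
ft_force: [-0.1, -0.6, 0.4]
width: 0.4
grasp_force: 0.0
```

```bash
python3 -c "
from workcell import ctrl
print(ctrl.get_obs()['ee_pos'],ctrl.close_job())"
```

```text
the job is handed in; nothing more can be done
[466.11017605 -20.10667905 214.38430079] None
```

The job is handed in at about 62 s, verdict not reported: the pointer stands on zero, all four cells stand in their rings with nozzles along the marks, and the cover is shut on its stop.

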